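# Change the burner in the bayonet bench stand

## Task

Change the burner in the round bench stand: press down the slim burner that is locked there, turn it free, lift it out and stand it upright on the soldering board that has the charcoal on it. Then take the broad-headed burner from in front of the tall firebrick and lock it in the stand: press it down against the spring, turn it clockwise as far as it goes and let it click up home. Both burners are top-heavy, so never let one tip over, and leave the bottles, the flux cup and the charcoal where they are.

Things in the scene. Friction and masses are not known exactly. Their poses are not given: they have to be found in the camera images.
- stand: Fixed burner stand: dark steel foot, 150 mm wide, 12 mm high, and an aluminium bayonet collar, 86 mm wide, 52 mm high. Origin: centre of its underside, z up. Bore 52 mm wide, flared in its top 4 mm. A burner enters with its lugs in the two slots, is pressed down and turned 70 degrees clockwise (from above) to a firm stop; let go, it rises into the notches; its underside is then 27 mm up.
- stand_slot (a point): Mouth of one entry slot at the collar's top (52 mm up), 30 mm from the axis, 70 degrees counter-clockwise from the stand's x axis; the other slot lies opposite. Slots are 14 mm wide, open at the top, and go down through the 10 mm thick rim (underside 42 mm up). Solid walls block turning counter-clockwise from a slot.
- stand_notch (a point): One locking notch, 30 mm from the axis on the stand's +x axis, 46 mm up (the notch's roof); the other is opposite. 14 mm wide, 4 mm deep upward into the rim's underside. A locked burner's lugs lie in them (its x axis along the stand's, either way round). To pass under the rim a burner's underside must be 17 to 22 mm up; to unlock: press to that, turn 70 degrees counter-clockwise to the stop, lift.
- plunger_face (a point): Centre of the spring plunger's flat face (32 mm wide) in the collar, which pushes a burner up: 36 mm above the bench when free (7.5 N), 27 mm under a locked burner (12 N), 18 mm pressed right down (16.5 N); firm floor at 17 mm. An unlocked burner rests on it with its underside 36 mm up, lugs just in the slots.
- slim_burner: Cartridge burner with slim steel tube, 194 mm tall, about 0.45 kg, at first locked in the stand. Origin: centre of its underside, z up its axis. Foot and can 50 mm wide to 97 mm, lugs on +x and -x, knob on +x (as broad_burner). Round tube 20 mm wide from 122 to 186 mm: grip here from above, at about 165 mm, any yaw. Top-heavy: mass centre about 110 mm up on a 43 mm wide foot, tips at 11 degrees.
- broad_burner: Same with a broad brass head, 38 mm wide from 150 to 186 mm (grip at about 168 mm, any yaw), top at 188 mm. Mass centre about 118 mm up. Origin: centre of underside, z up. Two lugs 10 mm wide stand out along +x and -x to 32 mm from the axis, 12 to 19 mm up; black knob along +x, 111 mm up, to 35 mm. Stands free before the firebrick's -x face, its axis 68 to 74 mm from that face.
- board: Fixed pale soldering board lying flat, 152 mm (x) by 202 mm (y), 15 mm thick. Origin: centre of its underside. The slim burner goes here with its whole foot on the board; the -y half, nearer the robot, is free.
- charcoal_block: Loose black charcoal block, 51 x 59 x 35 mm, lying on the board's +y half. Origin: centre of its underside. Leave it.
- rinse_bottle: Loose cream bottle with black cap, 70 mm wide, 124 mm tall, on the bench against the brick's +y side. Origin: centre of its underside. Leave it.
- brick: Fixed tall firebrick on end, 112 mm (x) by 114 mm (y), 228 mm tall. Origin: centre of its underside. It rises above the broad burner beside it, so the hand must fit in front of its -x face and the carried burner must go round it.
- amber_bottle: Loose small brown bottle, 42 mm wide, 76 mm tall, on the bench beside the brick's front -y corner. Origin: centre of its underside. Leave it.
- flux_cup: Loose cream lidded cup, 86 mm wide, 72 mm tall, on the bench behind the stand. Origin: centre of its underside. Leave it.
Mind the look-alikes: they are no part of the job. Leave any red look-alike of the slim_burner alone.

How it is judged:
By the outcome, as a careful person would: the job done as asked, in the order asked, and still so for the second after the job is handed in, with the robot touching nothing.
It also fails if it takes over 72 s, if anything falls off the work surface, if the arm or the gripper's body presses on something with over 40 N, if the wrist force passes 120 N, or if a joint passes its speed limit or range.

## Robot

A 7-joint arm with a two-finger parallel gripper is mounted at the origin on a cart in front of the work surface, level with it; the furniture and walls round the work are solid. World frame = base frame: x ahead of the robot, y to its left, z up, the work surface at z = 0. Lengths are in m, angles in rad, forces in N, time in s.
With the tool pointing down it reaches from about 0.425 to 0.875 m from the base axis. Payload 4.7 kg.
Tool frame: the origin (TCP) lies between the finger pads; the fingertips stand ctrl.tip_reach ahead of it and the grasp point (between the pads) lies 5 mm behind it (ctrl.tip_reach is the distance from the TCP to the fingertips, in m); z points along the fingers, y is the direction in which the jaws open and shut (so a half turn about z gives the same grasp; the last joint's range is limited). The gripper opens to 87 mm and grips with 3 to 60 N. Pads are 19 mm wide; open, the fingers measure 117 mm over their backs; the gripper's body (75 mm by 190 mm) begins 51 mm behind the grasp point.
Start: joints at [-1.14, 0.321, -0.07, 1.45, 0.023, 1.371, -0.057], TCP at [0.263, 0.594, 0.237] pointing down, gripper open.
Joint ranges: [-2.86, 2.86], [-0.3, 2.09], [-1.38, 1.24], [0.06, 2.45], [-1.56, 4.7], [0.09, 2.05], [-2.69, 2.69]. Speed limits (rad/s): [2.57, 2.57, 3.14, 3.14, 3.14, 3.14, 3.14].

## Interface

Orientations are given as a rotation vector (axis times angle).
In Python, from bench import ctrl gives the robot as it stands.
- The arm moves only by the shell command python3 -m handwheel 'ROWS' [FORCE]. ROWS is JSON, a list of rows, each a list of 7 numbers: the shift along the tool's x, y, z in mm, then the turn, a rotation vector about the tool's x, y, z in rad, then the gripper's target within -1 to 1 (shut at 1, half-way at 0, fully open at -1). In form: [[dx, dy, dz, ax, ay, az, grip], ...]. A call has 1 to 12 rows; each row is the pose to reach, as a shift and turn from the pose commanded when the call began, along the tool's axes at that moment; what a row does not reach only later rows make up. A row lasts 1/8 s, in which the tool goes at most 62.5 mm and 10.7 degrees, less where a joint would pass 70% of its speed; a pose out of reach is approached as far as the arm can. A call with a gripper value outside its range is refused whole. The fingers move at their own pace and stop on an object; FORCE is the grip in N (left out, the last holds). Time passes only in rows, so rows that repeat a pose let the fingers close. It gives the time, the measured TCP pose, the force and the opening at its end, in the units of the state.
- ctrl.get_state(): the state, without advancing time (a new reading comes with each control period).
- ctrl.get_image(name): name is "scene" or "top" or "wrist"; returns the picture (420x560x3 uint8, red, green, blue); there is no depth.
- ctrl.camera_model(name): a dict with "mtx" (3x3 intrinsics, pixels), "k1" (the pictures are not rectified: a ray, as slopes to the right and down, at radius r is drawn at 1 + k1 r^2 times it, then the intrinsics apply), "xyz" and "orientation" of the camera in the world. Camera axes: x right, y up, looking along -z (the intrinsics and any distortion apply to the point x, -y, -z); pixel columns grow to the right and rows downward; lengths in m; the calibration is good to about 2 mm. A picture is of the moment at which its call begins: read the wrist's pose just before it. camera_model takes no time and is no camera call; for the wrist camera it gives the pose at the moment of the call.
- ctrl.close_job(): hands the job in, once; it reports no verdict.
The state is a dict: "time": time; "joint_positions": joint angles; "qd": joint speeds; "joint_torque": joint torques, N m; "position": TCP position; "tool_rot": TCP orientation; "ft_force": force on the tool from outside, world axes, zero at the start; "torque": the same for the moment, N m; "grip_width": opening from 0.0 (shut) to 1.0 (fully open).
Only numpy, scipy, OpenCV 4.12 (cv2) and the standard library are available. Lean on these libraries where they do the work, as an engineer would, in place of code of your own. Each camera call takes 0.05 s, during which the arm holds its last target.

## Working session

There is one attempt and no reset: what is moved stays moved. The work goes in short steps, Python scripts to look and compute and a shell command to move; the robot and the scene stay as the last step left them, time stands still between calls to the robot, and variables do not carry over. Pictures are saved under pics/ and viewed, and the job is handed in when it is done.

```bash
ls; mkdir -p pics
python3 - <<'E'
from bench import ctrl
import cv2
s=ctrl.get_state()
print({k:s[k] for k in s})
print(ctrl.tip_reach)
for n in ["scene","top","wrist"]:
    m=ctrl.camera_model(n); print(n,m)
    cv2.imwrite(f"pics/{n}0.png",ctrl.get_image(n)[:,:,::-1])
E
```

```text
pics
{'time': 0.0, 'joint_positions': array([-1.13990147,  0.32180592, -0.07008649,  1.4516567 ,  0.02259072,
        1.37078004, -0.05689966]), 'qd': array([-0.0010057 ,  0.00162187,  0.00111042,  0.00137701, -0.00081494,
       -0.00046713, -0.00061549]), 'joint_torque': array([-8.11367518e-04, -4.91282129e+01, -4.04546158e-01, -3.12546766e+01,
       -6.38746982e-02,  4.33170993e-02,  1.83386792e-04]), 'position': array([0.26297283, 0.5938668 , 0.23548176]), 'tool_rot': array([-6.49862356e-01, -3.07333564e+00,  2.88813452e-03]), 'ft_force': array([0.49017943, 0.59516817, 0.16526324]), 'torque': array([-0.02595223, -0.03324117,  0.01892736]), 'grip_width': 0.9965109537873112}
0.014
scene {'mtx': array([[415.12783471,   0.        , 278.39015132],
       [  0.        , 415.12783471, 212.90228539],
       [  0.        ,   0.        ,   1.        ]]), 'k1': 0.04238909702708551, 'xyz': array([-0.04767391, -0.51674317,  0.82515547]), 'orientation': array([ 0.77913176, -0.34732444, -0.84359425])}
top {'mtx': array([[542.22070034,   0.        , 281.69701653],
       [  0.        , 542.22070034, 204.5566459 ],
       [  0.        ,   0.        ,   1.        ]]), 'k1': -0.18612642539335122, 'xyz': array([ 0.24486563, -0.00857155,  1.54474526]), 'orientation': array([ 0.17849662, -0.17394587, -1.50577263])}
wrist {'mtx': array([[341.45158673,   0.        , 275.14536829],
       [  0.        , 341.45158673, 215.09501508],
       [  0.        ,   0.        ,   1.        ]]), 'k1': -0.027400514086908103, 'xyz': array([0.20284682, 0.62221477, 0.38349645]), 'orientation': array([-0.22304311, -0.14367071,  1.14854199])}
```

View pics/scene0.png

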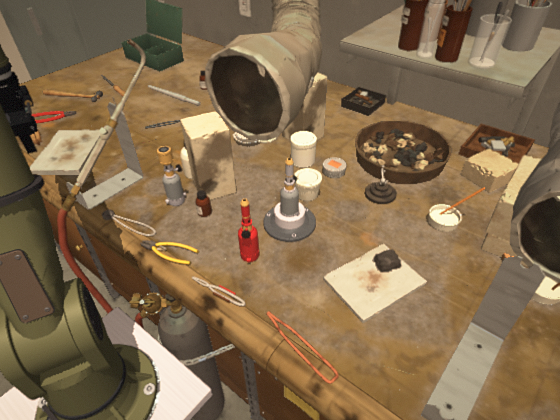

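View pics/top0.png

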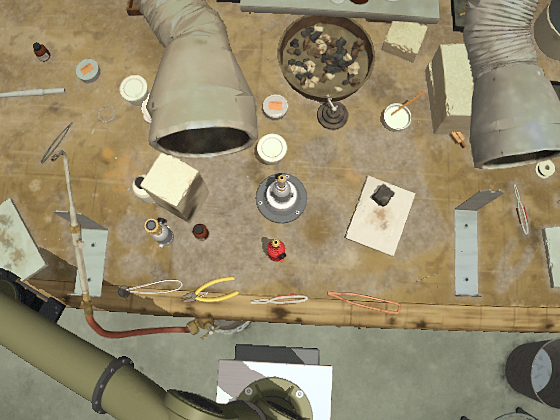

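View pics/wrist0.png

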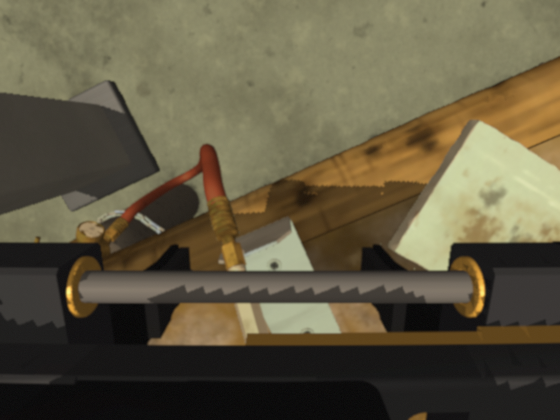

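```bash
cat > h.py <<'E'
from bench import ctrl
import numpy as np, cv2
from scipy.spatial.transform import Rotation as R
def ray(n,p,m=None):
    m=m or ctrl.camera_model(n)
    k=m['mtx']; 
    q=cv2.undistortPoints(np.array([[p]],float),k,np.array([m['k1'],0,0,0,0]))[0,0]
    d=R.from_rotvec(m['orientation']).apply([q[0],-q[1],-1.]); return m['xyz'],d
def onz(n,p,z,m=None):
    o,d=ray(n,p,m); return (o+d*(z-o[2])/d[2])
def tri(n1,p1,n2,p2):
    a,u=ray(n1,p1); b,v=ray(n2,p2)
    u=u/np.linalg.norm(u); v=v/np.linalg.norm(v)
    t=np.linalg.lstsq(np.c_[u,-v],b-a,rcond=None)[0]
    x,y=a+t[0]*u,b+t[1]*v
    return (x+y)/2,np.linalg.norm(x-y)
def proj(n,P,m=None):
    m=m or ctrl.camera_model(n)
    c=R.from_rotvec(m['orientation']).inv().apply(np.atleast_2d(P)-m['xyz'])
    x,y=c[:,0]/-c[:,2],-c[:,1]/-c[:,2]; f=1+m['k1']*(x*x+y*y)
    k=m['mtx']; return np.c_[x*f*k[0,0]+k[0,2],y*f*k[1,1]+k[1,2]]
E
python3 - <<'E'
import cv2
t=cv2.imread('pics/top0.png'); s=cv2.imread('pics/scene0.png')
cv2.imwrite('pics/topc.png',cv2.resize(t[130:270,130:330],None,fx=4,fy=4,interpolation=cv2.INTER_CUBIC)[:600])
cv2.imwrite('pics/topd.png',cv2.resize(t[150:270,300:440],None,fx=4,fy=4,interpolation=cv2.INTER_CUBIC))
cv2.imwrite('pics/sc.png',cv2.resize(s[120:270,145:345],None,fx=4,fy=4,interpolation=cv2.INTER_CUBIC))
E
```

```text
(no output)
```

View pics/topc.png

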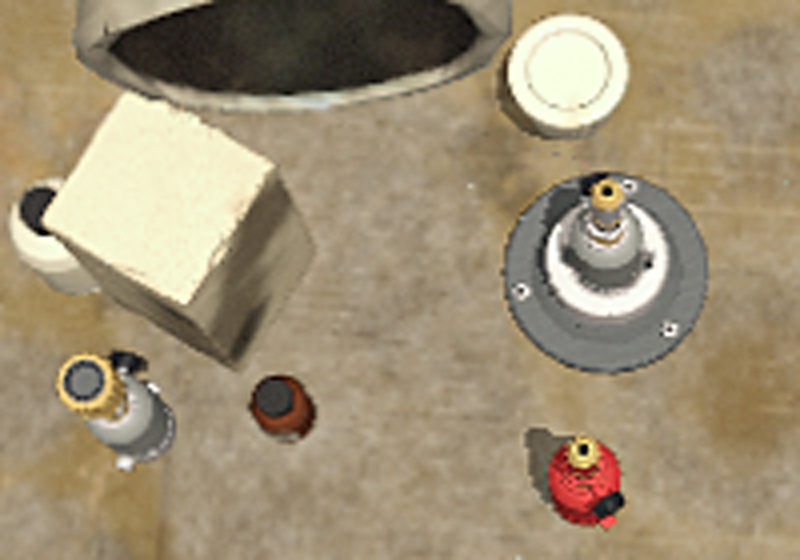

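View pics/topd.png

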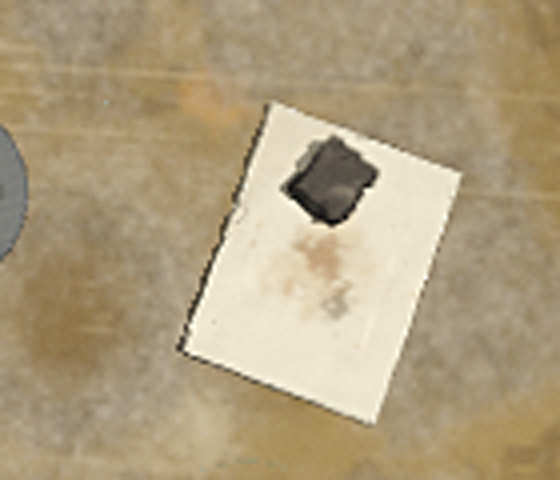

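View pics/sc.png

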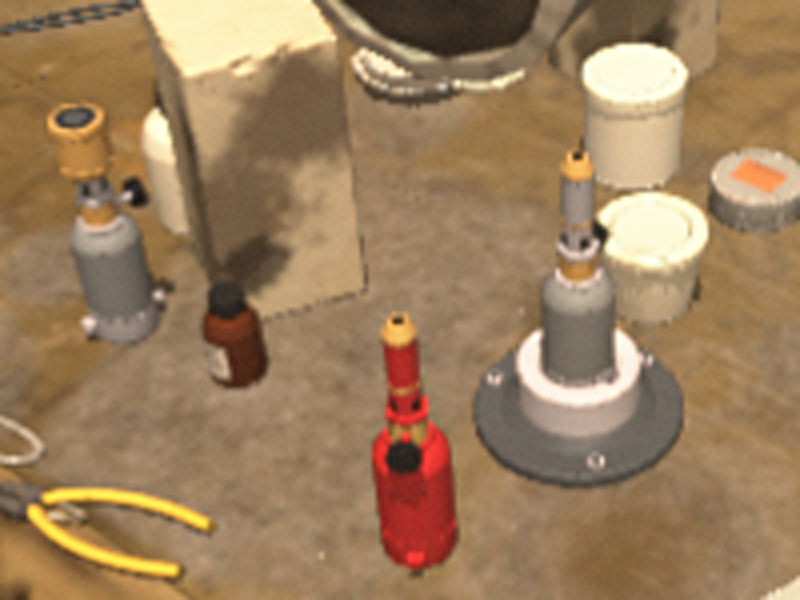

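Run:
```python
from h import *
T=lambda x,y:(130+(x+.5)/4-.5,130+(y+.5)/4-.5)
D=lambda x,y:(300+(x+.5)/4-.5,150+(y+.5)/4-.5)
S=lambda x,y:(145+(x+.5)/4-.5,120+(y+.5)/4-.5)
np.set_printoptions(precision=4,suppress=True)
print('foot',onz('top',T(605.5,272),.011), 'sc', onz('scene',S(579,408),.011))
a,b=T(607,191),S(577,155)
print('slimtop',onz('top',a,.221),onz('scene',b,.221),tri('top',a,'scene',b))
a,b=T(595,183),S(600,236)
print('slimknob',onz('top',a,.138),onz('scene',b,.138),tri('top',a,'scene',b))
a,b=T(85,381),S(77,118)
print('broadtop',onz('top',a,.188),onz('scene',b,.188),tri('top',a,'scene',b))
a,b=T(128,362),S(137,192)
print('broadknob',onz('top',a,.111),onz('scene',b,.111),tri('top',a,'scene',b))
print('broadlugs',onz('top',T(125,463),.0155),onz('top',T(153,388),.0155),onz('scene',S(88,324),.0155),onz('scene',S(160,297),.0155))
a,b=T(583,450),S(398,320)
print('redtop',onz('top',a,.194),onz('scene',b,.194),tri('top',a,'scene',b))
for p in [(269,102),(461,174),(376,424),(183,350)]: print('board',onz('top',D(*p),.015))
for p in [(128,93),(275,165),(188,304),(44,222)]: print('bricktop',onz('top',T(*p),.228))
print('brickbase',onz('top',T(237,369),0),onz('top',T(317,245),0))
print('amber',onz('top',T(276,396),.076),'cup',onz('top',T(569,68),.072), 'charc',onz('top',D(333,180),.05))
# stand screws
for p in [(521,291),(669,329),(629,186)]: print('screw',onz('top',T(*p),.013))
# duct rim lower edge
a=(204,157);b=(252,137)
print('duct lip',tri('top',a,'scene',b))
```

```text
foot [0.6181 0.0094 0.011 ] sc [0.6169 0.0069 0.011 ]
slimtop [0.6198 0.0091 0.221 ] [0.6242 0.0134 0.221 ] (array([0.6185, 0.0089, 0.2261]), np.float64(0.00021206880569171283))
slimknob [0.6485 0.0186 0.138 ] [0.6526 0.0165 0.138 ] (array([0.6499, 0.0171, 0.1387]), np.float64(0.004372797933959538))
broadtop [0.4837 0.3374 0.188 ] [0.4868 0.3397 0.188 ] (array([0.4838, 0.3363, 0.1909]), np.float64(0.0014686253937044127))
broadknob [0.5121 0.3287 0.111 ] [0.5164 0.3339 0.111 ] (array([0.5114, 0.3271, 0.1169]), np.float64(0.0008203579985450303))
broadlugs [0.4562 0.3457 0.0155] [0.512  0.3308 0.0155] [0.4592 0.3494 0.0155] [0.5134 0.3307 0.0155]
redtop [0.4576 0.0148 0.194 ] [0.461  0.0179 0.194 ] (array([0.4572, 0.0145, 0.1983]), np.float64(0.0007127160355490299))
board [ 0.7002 -0.2394  0.015 ]
board [ 0.6541 -0.3835  0.015 ]
board [ 0.4656 -0.3224  0.015 ]
board [ 0.5117 -0.1815  0.015 ]
bricktop [0.6659 0.3206 0.228 ]
bricktop [0.6229 0.2205 0.228 ]
bricktop [0.5295 0.2669 0.228 ]
bricktop [0.5773 0.3653 0.228 ]
brickbase [0.5325 0.2736 0.    ] [0.6289 0.2231 0.    ]
amber [0.5011 0.2308 0.076 ] cup [0.7518 0.0435 0.072 ] charc [ 0.6346 -0.2815  0.05  ]
screw [0.5999 0.0698 0.013 ]
screw [ 0.578  -0.0388  0.013 ]
screw [ 0.6835 -0.004   0.013 ]
duct lip (array([0.6868, 0.2117, 0.1726]), np.float64(0.022171713127441834))
```

Run:
```python
from h import *
np.set_printoptions(precision=4,suppress=True)
s=ctrl.get_state(); r=R.from_rotvec(s['tool_rot']); print(r.as_matrix())
m=ctrl.camera_model('wrist'); c=R.from_rotvec(m['orientation'])
print('cam in tool',r.inv().apply(m['xyz']-s['position']), 'view',r.inv().apply(c.apply([0,0,-1])),'right',r.inv().apply(c.apply([1,0,0])))
for a,b in [((203,138),(246,97)),((257,150),(298,100)),((150,140),(213,62))]: print(tri('top',a,'scene',b))
P=np.array([.6185,.009,.28]); print('to slim tool shift', r.inv().apply(P-s['position'])*1000)
```

```text
[[-0.9144  0.4048 -0.0005]
 [ 0.4048  0.9144 -0.0014]
 [-0.0001 -0.0015 -1.    ]]
cam in tool [ 0.0665  0.0013 -0.1479] view [-0.2481  0.0006  0.9687] right [ 0.0007  1.     -0.0004]
(array([0.6848, 0.2046, 0.3028]), np.float64(0.001211274886489382))
(array([0.6661, 0.0497, 0.3446]), np.float64(0.05090629933449953))
(array([0.658 , 0.3066, 0.3775]), np.float64(0.025232169468683265))
to slim tool shift [-561.8402 -391.0647  -43.6541]
```

```bash
cat >> h.py <<'E'
np.set_printoptions(precision=4,suppress=True)
def go(P,yaw=None):
    # tool-frame shift mm & rotvec for target TCP P, jaw-y yaw deg, straight down
    s=ctrl.get_state(); r=R.from_rotvec(s['tool_rot']); d=r.inv().apply(np.array(P)-s['position'])*1000
    out=np.round(d,1)
    if yaw is not None:
        a=np.radians(yaw); y=[np.cos(a),np.sin(a),0]; z=[0,0,-1]; x=np.cross(y,z)
        out=(out,np.round((r.inv()*R.from_matrix(np.c_[x,y,z])).as_rotvec(),4))
    return out
def st():
    s=ctrl.get_state(); y=R.from_rotvec(s['tool_rot']).as_matrix()
    print('t%.2f'%s['time'],'P',s['position']*1000,'yaw %.1f'%np.degrees(np.arctan2(y[1,1],y[0,1])),'z',y[:,2],'F',s['ft_force'],'M',s['torque'],'w %.3f'%s['grip_width'],'q',s['joint_positions'])
E
python3 -c "
from h import *
print(go([.42,.25,.30],-20),go([.43,.1,.3],-70),go([.5,-.03,.3],-70))"
```

```text
(array([-282.8, -251.1,  -63.9]), array([-0.0011,  0.0012,  1.5031])) (array([-352.6, -384.2,  -63.7]), array([-0.0006,  0.0018,  2.3758])) (array([-469.3, -474.7,  -63.5]), array([-0.0006,  0.0018,  2.3758]))
```

```bash
python3 -m handwheel '[[-40,-35,-64,0,0,0.18,-1],[-85,-75,-64,0,0,0.37,-1],[-130,-115,-64,0,0,0.55,-1],[-175,-155,-64,0,0,0.73,-1],[-220,-195,-64,0,0,0.92,-1],[-260,-235,-64,0,0,1.1,-1],[-290,-280,-64,0,0,1.28,-1],[-315,-325,-64,0,0,1.46,-1],[-340,-370,-64,0,0,1.65,-1],[-380,-405,-64,0,0,1.83,-1],[-425,-440,-64,0,0,2.01,-1],[-469,-475,-64,0,0,2.19,-1]]' 30
python3 -c "
from h import *
st();print(go([.5,-.03,.3],-70))"
```

```text
time: 1.65
position: [0.5001, -0.0315, 0.3007]
tool_rot: [-3.032, -0.822, -0.001]
ft_force: [0.4, 1.1, -0.5]
grip_width: 1.001
t1.65 P [500.1445 -31.4613 300.6596] yaw -59.7 z [ 0.0007  0.0006 -1.    ] F [ 0.3912  1.0525 -0.5337] M [-0.0436  0.1056  0.0321] w 1.001 q [-0.5389 -0.0438  0.5358  1.7282  0.0219  1.4504 -1.0477]
(array([ 0.6, -1.3,  0.7]), array([-0.0003, -0.0009,  0.1801]))
```

Run:
```python
from h import *
import json
m=ctrl.camera_model('wrist'); im=ctrl.get_image('wrist')
json.dump({k:np.array(v).tolist() for k,v in m.items()},open('w1.json','w'))
cv2.imwrite('pics/w1.png',im[:,:,::-1])
print(proj('wrist',[[.6185,.009,.221],[.6185,.009,.052],[.6185,.009,0.012]],m))
```

```text
[[315.7091  38.5482]
 [298.0327  77.7518]
 [295.907   82.4715]]
```

View pics/w1.png

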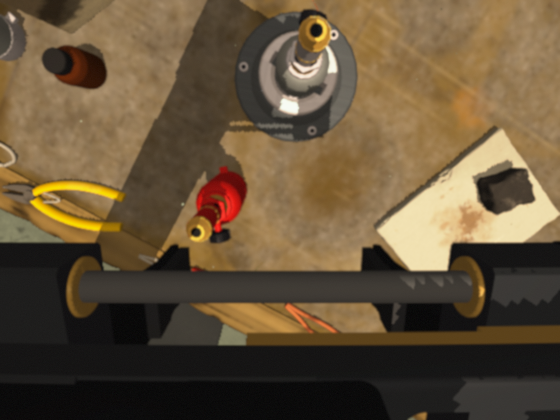

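Run:
```python
import cv2
t=cv2.imread('pics/w1.png')
cv2.imwrite('pics/w1c.png',cv2.resize(t[0:145,225:370],None,fx=4,fy=4,interpolation=cv2.INTER_CUBIC))
```

```text
(no output)
```

View pics/w1c.png

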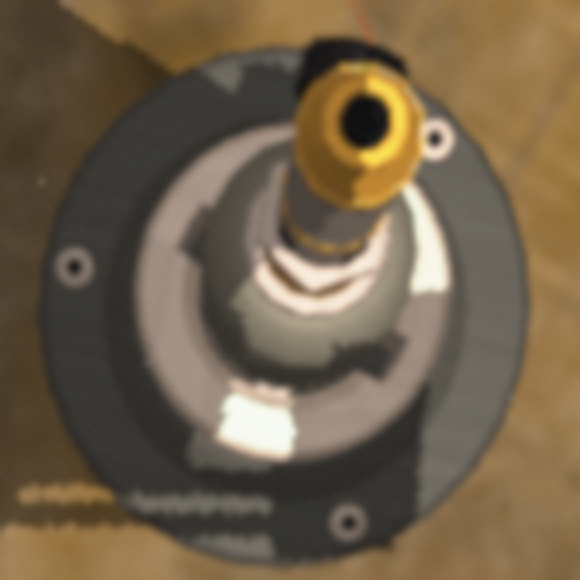

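Run:
```python
from h import *
import json
m={k:np.array(v) for k,v in json.load(open('w1.json')).items()}
W=lambda x,y:(225+(x+.5)/4-.5,(y+.5)/4-.5)
f=lambda p,z:onz('wrist',W(*p),z,m)
print('foot',f((284,306),.012),'tip',f((364,120),.221), 'collar', f((293,293),.052))
a,b=f((193,240),.052),f((385,355),.052); d=a-b
print('slots',a,b,np.linalg.norm(d),np.degrees(np.arctan2(d[1],d[0])),(a+b)/2)
k=f((352,72),.138); print('knob',k)
```

```text
foot [0.6245 0.013  0.012 ] tip [0.6227 0.0117 0.221 ] collar [0.6227 0.0117 0.052 ]
slots [0.6206 0.042  0.052 ] [ 0.6218 -0.0184  0.052 ] 0.06038370627211692 91.18358007308017 [0.6212 0.0118 0.052 ]
knob [0.6521 0.0217 0.138 ]
```

```bash
python3 -c "
from h import *
print(go([.6205,.0105,.3],-70),go([.6205,.0105,.187],-70))"
```

```text
(array([127.9,  13.8,   0.8]), array([ 0.0063, -0.0006,  0.1642])) (array([127.9,  13.1, 113.8]), array([ 0.0063, -0.0006,  0.1642]))
```

```bash
python3 -m handwheel '[[43,5,0,0,0,0.17,-1],[90,10,0,0,0,0.17,-1],[128,14,0,0,0,0.17,-1],[128,14,0,0,0,0.17,-1],[128,14,40,0,0,0.17,-1],[128,14,80,0,0,0.17,-1],[128,14,114,0,0,0.17,-1],[128,14,114,0,0,0.17,-1]]'
python3 -c "
from h import *
st();cv2.imwrite('pics/w2.png',ctrl.get_image('wrist')[:,:,::-1]);cv2.imwrite('pics/s2.png',cv2.resize(ctrl.get_image('scene')[60:270,145:425],None,fx=2.5,fy=2.5)[:,:,::-1])"
```

```text
time: 2.7
position: [0.6142, 0.023, 0.1841]
tool_rot: [-3.089, -0.569, 0.009]
ft_force: [0.0, 0.6, -0.2]
grip_width: 1.0
t2.70 P [614.2123  22.9673 184.0819] yaw -69.1 z [-0.006  -0.0006 -1.    ] F [ 0.0005  0.6407 -0.2015] M [-0.0414  0.0804  0.0094] w 1.000 q [-0.5146  0.3022  0.5281  1.6264 -0.1575  1.2618 -1.1636]
```

View pics/w2.png

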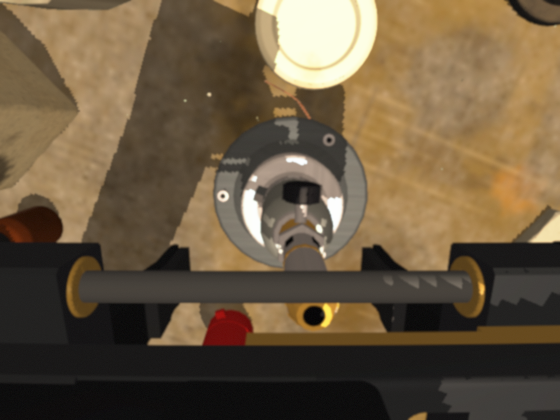

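View pics/s2.png

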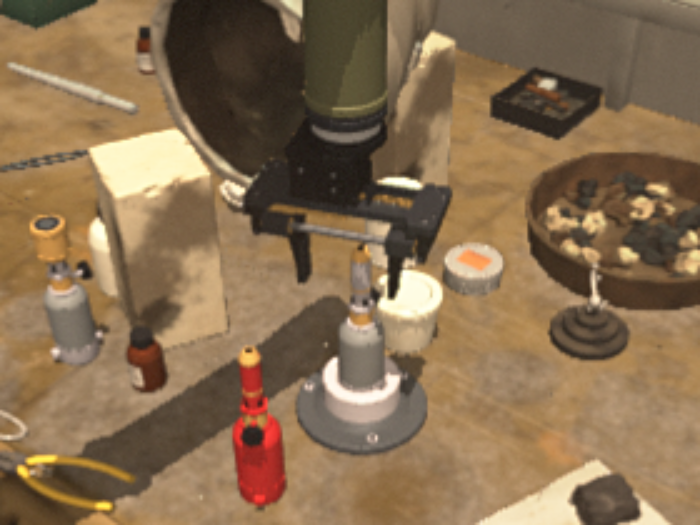

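```bash
python3 -c "
from h import *
st()
print(proj('wrist',[[.6185,.009,.221],[.6205,.0105,.221],[.6205,.0105,.012]]))"
```

```text
t2.80 P [617.0591  23.0076 187.8566] yaw -69.1 z [ 0.0011  0.0002 -1.    ] F [0.8227 0.7639 0.1257] M [-0.1125  0.1426  0.0179] w 1.000 q [-0.5147  0.3002  0.5289  1.621  -0.1575  1.262  -1.1637]
[[311.2678 326.1567]
 [309.6308 320.5477]
 [288.7208 202.8098]]
```

```bash
python3 -c "
from h import *
st()
m=ctrl.camera_model('wrist');im=ctrl.get_image('wrist')
st()
c=im[100:345,200:400,::-1];cv2.imwrite('pics/w3.png',cv2.resize(c,None,fx=2.4,fy=2.4,interpolation=cv2.INTER_CUBIC))
import json;json.dump({k:np.array(v).tolist() for k,v in m.items()},open('w3.json','w'))
"
```

```text
t2.80 P [617.0591  23.0076 187.8566] yaw -69.1 z [ 0.0011  0.0002 -1.    ] F [0.8227 0.7639 0.1257] M [-0.1125  0.1426  0.0179] w 1.000 q [-0.5147  0.3002  0.5289  1.621  -0.1575  1.262  -1.1637]
t2.85 P [617.7299  23.1221 188.6248] yaw -69.1 z [ 0.0028  0.0005 -1.    ] F [-0.3731 -0.3112  0.1331] M [-0.0902  0.1573 -0.004 ] w 0.997 q [-0.5147  0.2998  0.529   1.6199 -0.1576  1.2618 -1.1637]
```

View pics/w3.png

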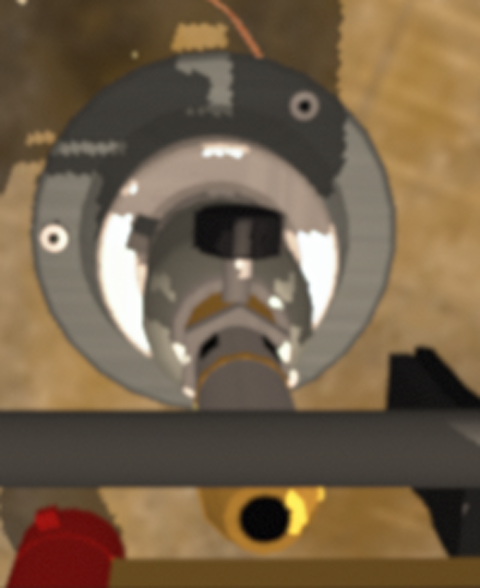

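Run:
```python
from h import *
import json
m={k:np.array(v) for k,v in json.load(open('w3.json')).items()}
W=lambda x,y:(200+(x+.5)/2.4-.5,100+(y+.5)/2.4-.5)
f=lambda p,z:onz('wrist',W(*p),z,m)
print('foot',f((214,231),.010),'tip',f((264,518),.221))
print('knob',f((240,232),.138),'slot',f((143,232),.052))
```

```text
foot [0.6265 0.0126 0.01  ] tip [0.6225 0.0113 0.221 ]
knob [0.6503 0.0204 0.138 ] slot [0.6244 0.0404 0.052 ]
```

```bash
python3 -m handwheel '[[-1,7,0,0,0,0,-1],[-1,12.5,0,0,0,0,-1],[-1,12.5,0,0,0,0,0],[-1,12.5,0,0,0,0,0.3],[-1,12.5,0,0,0,0,0.4]]' 8
python3 -c "
from h import *
st()"
```

```text
time: 3.48
position: [0.6205, 0.0116, 0.1865]
tool_rot: [-3.089, -0.57, 0.0]
ft_force: [-0.1, -0.4, -0.4]
grip_width: 0.746
t3.48 P [620.4675  11.6091 186.4812] yaw -69.1 z [-0.0002  0.0002 -1.    ] F [-0.137  -0.3729 -0.4478] M [-0.0333  0.179   0.0325] w 0.746 q [-0.497   0.3098  0.5335  1.6137 -0.1636  1.2631 -1.1403]
```

```bash
python3 -m handwheel '[[0,0,0,0,0,0,0.4],[0,0,0,0,0,0,0.4],[0,0,0,0,0,0,0.45],[0,0,0,0,0,0,0.45]]' 8
python3 -c "
from h import *
st()"
```

```text
time: 3.98
position: [0.6205, 0.0113, 0.1866]
tool_rot: [-3.089, -0.57, -0.0]
ft_force: [0.2, -0.7, -0.3]
grip_width: 0.314
t3.98 P [620.5086  11.3454 186.5821] yaw -69.1 z [ 0.      0.0001 -1.    ] F [ 0.1669 -0.7495 -0.3118] M [-0.0734  0.1228 -0.0235] w 0.314 q [-0.4969  0.3097  0.5338  1.6136 -0.1635  1.263  -1.1402]
```

```bash
python3 -m handwheel '[[0,0,0,0,0,0,1],[0,0,0,0,0,0,1],[0,0,0,0,0,0,1]]' 10
python3 -c "
from h import *
st()"
```

```text
time: 4.35
position: [0.6207, 0.011, 0.1866]
tool_rot: [3.089, 0.569, 0.0]
ft_force: [0.7, -0.1, -0.5]
grip_width: 0.227
t4.35 P [620.6558  10.969  186.6257] yaw -69.1 z [ 0.0004 -0.0004 -1.    ] F [ 0.6778 -0.0572 -0.5107] M [-0.348  -0.0237  0.0142] w 0.227 q [-0.4967  0.3097  0.534   1.6135 -0.1631  1.2627 -1.1403]
```

```bash
python3 -m handwheel '[[0,0,0,0,0,0,1],[0,0,0,0,0,0,1],[0,0,3,0,0,0,1],[0,0,6,0,0,0,1],[0,0,8,0,0,0,1],[0,0,8,0,0,0,1],[0,0,8,0,0,0,1]]' 55
python3 -c "
from h import *
st()"
```

```text
time: 5.22
position: [0.6212, 0.011, 0.1809]
tool_rot: [-3.089, -0.57, -0.004]
ft_force: [-2.8, -2.2, 9.7]
grip_width: 0.218
t5.22 P [621.2167  11.0136 180.8568] yaw -69.1 z [ 0.0022  0.0005 -1.    ] F [-2.8398 -2.2257  9.7019] M [-0.498   0.7414  0.0115] w 0.218 q [-0.4955  0.3138  0.5331  1.6207 -0.1666  1.2503 -1.1376]
```

```bash
python3 -m handwheel '[[0,0,2,0,0,0,1],[0,0,2,0,0,0,1],[0,0,2,0,0,0,1]]' 55
python3 -c "
from h import *
st()"
```

```text
time: 5.6
position: [0.6213, 0.011, 0.1791]
tool_rot: [-3.089, -0.57, -0.004]
ft_force: [-1.5, -1.3, 10.6]
grip_width: 0.217
t5.60 P [621.2737  10.9851 179.0716] yaw -69.1 z [ 0.0024  0.0006 -1.    ] F [-1.4676 -1.3125 10.6093] M [-0.4774  0.8442 -0.0442] w 0.217 q [-0.4951  0.3151  0.5328  1.6229 -0.1675  1.2468 -1.137 ]
```

```bash
python3 -m handwheel '[[0,0,0,0,0,-0.1,1],[0,0,0,0,0,-0.25,1],[0,0,0,0,0,-0.4,1],[0,0,0,0,0,-0.5,1],[0,0,0,0,0,-0.5,1]]' 55
python3 -c "
from h import *
st()"
```

```text
time: 6.22
position: [0.6217, 0.0114, 0.1793]
tool_rot: [2.852, 1.317, 0.006]
ft_force: [-1.0, 1.1, 10.6]
grip_width: 0.218
t6.22 P [621.7398  11.4289 179.3424] yaw -40.4 z [ 0.0037  0.0012 -1.    ] F [-0.9937  1.122  10.6004] M [-0.2966  0.5114  0.0448] w 0.218 q [-0.4359  0.3064  0.458   1.6203 -0.1426  1.2441 -0.6562]
```

```bash
python3 -m handwheel '[[0,0,0,0,0,-0.15,1],[0,0,0,0,0,-0.3,1],[0,0,0,0,0,-0.45,1],[0,0,0,0,0,-0.57,1],[0,0,0,0,0,-0.65,1],[0,0,0,0,0,-0.68,1],[0,0,0,0,0,-0.68,1]]' 55
python3 -c "
from h import *
st()"
```

```text
time: 7.1
position: [0.6218, 0.0113, 0.1795]
tool_rot: [2.249, 2.191, 0.005]
ft_force: [-1.8, -1.2, 10.0]
grip_width: 0.218
t7.10 P [621.8121  11.2648 179.4701] yaw -1.5 z [ 0.0039  0.0009 -1.    ] F [-1.7737 -1.2012 10.0116] M [-0.4368  0.4176 -0.1207] w 0.218 q [-0.359   0.2982  0.3628  1.6174 -0.1113  1.2424 -0.0014]
```

```bash
python3 -m handwheel '[[0,0,0,0,0,-0.04,1],[0,0,0,0,0,-0.06,1],[0,0,0,0,0,-0.06,1]]' 55
python3 -c "
from h import *
st()"
```

```text
time: 7.48
position: [0.6218, 0.0112, 0.1795]
tool_rot: [2.182, 2.257, 0.005]
ft_force: [-0.0, -1.6, 11.4]
grip_width: 0.218
t7.47 P [621.8277  11.2187 179.4738] yaw 1.9 z [ 0.0039  0.0008 -1.    ] F [-0.0374 -1.6032 11.3649] M [-0.3597  0.502  -0.0741] w 0.218 q [-0.3524  0.2976  0.3548  1.6171 -0.1086  1.2423  0.0565]
```

```bash
python3 -m handwheel '[[0,0,0,0,0,-0.05,1],[0,0,0,0,0,-0.07,1],[0,0,0,0,0,-0.07,1]]' 55
python3 -c "
from h import *
st()"
```

```text
time: 7.85
position: [0.6213, 0.0111, 0.1794]
tool_rot: [2.103, 2.332, 0.004]
ft_force: [-2.5, -0.6, 11.2]
grip_width: 0.217
t7.85 P [621.3395  11.14   179.4295] yaw 5.9 z [ 0.0028  0.001  -1.    ] F [-2.4838 -0.6313 11.23  ] M [-0.4081  0.7584 -0.2785] w 0.217 q [-0.3446  0.2969  0.3454  1.6171 -0.1058  1.2431  0.1236]
```

```bash
python3 -m handwheel '[[0,0,0,0,0,0.04,1],[0,0,0,0,0,0.06,1],[0,0,-5,0,0,0.06,1],[0,0,-10,0,0,0.06,1],[0,0,-16,0,0,0.06,1],[0,0,-22,0,0,0.06,1],[0,0,-22,0,0,0.06,1]]' 55
python3 -c "
from h import *
st()"
```

```text
time: 8.72
position: [0.62, 0.0114, 0.1975]
tool_rot: [-2.171, -2.269, 0.002]
ft_force: [1.5, -0.5, -4.8]
grip_width: 0.213
t8.72 P [619.9878  11.4437 197.5194] yaw 2.5 z [-0.0015 -0.0001 -1.    ] F [ 1.5141 -0.4759 -4.7568] M [-0.3269 -0.3482  0.0289] w 0.213 q [-0.3538  0.2854  0.3551  1.5947 -0.1022  1.2814  0.0616]
```

```bash
python3 -c "
from h import *
print(go([.6202,.0113,.26]),go([.535,-.267,.26]),go([.535,-.267,.18]))"
```

```text
[ -0.2   0.1 -62.5] [-274.4  -97.3  -62.3] [-274.4  -97.2   17.7]
```

```bash
python3 -m handwheel '[[0,0,-15,0,0,0,1],[0,0,-35,0,0,0,1],[-5,-2,-55,0,0,0,1],[-25,-9,-62,0,0,0,1],[-60,-21,-62,0,0,0,1],[-100,-35,-62,0,0,0,1],[-140,-50,-62,0,0,0,1],[-180,-64,-62,0,0,0,1],[-220,-78,-62,0,0,0,1],[-250,-89,-62,0,0,0,1],[-268,-95,-62,0,0,0,1],[-274,-97,-62,0,0,0,1]]' 55
python3 -c "
from h import *
st();cv2.imwrite('pics/s4.png',cv2.resize(ctrl.get_image('scene')[100:310,245:505],None,fx=2.5,fy=2.5)[:,:,::-1]);st();print(go([.535,-.267,.18],2))"
```

```text
time: 10.22
position: [0.5346, -0.2682, 0.2605]
tool_rot: [-2.175, -2.267, 0.0]
ft_force: [-0.9, 1.0, -4.9]
grip_width: 0.218
t10.22 P [ 534.6154 -268.2108  260.4929] yaw 2.4 z [-0.0004  0.0002 -1.    ] F [-0.8553  0.9556 -4.9183] M [ 0.0534 -0.0281 -0.0084] w 0.218 q [-0.0365  0.2136  0.5373  1.5692 -0.1105  1.3897  0.5523]
t10.28 P [ 534.9569 -267.8586  260.4277] yaw 2.4 z [-0.0003  0.0001 -1.    ] F [-0.4111 -0.9257 -4.8521] M [-0.1674  0.0465  0.018 ] w 0.218 q [-0.0369  0.2138  0.5369  1.5691 -0.1105  1.3895  0.5524]
(array([ 0.8,  0.1, 80.4]), array([-0.0003, -0.0001,  0.0075]))
```

View pics/s4.png

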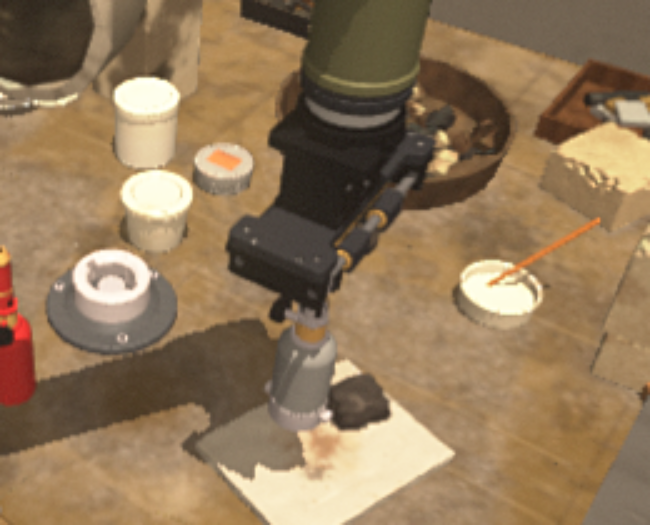

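```bash
python3 -m handwheel '[[0,0,15,0,0,0,1],[0,0,35,0,0,0,1],[0,0,55,0,0,0,1],[0,0,70,0,0,0,1],[0,0,78,0,0,0,1],[0,0,81,0,0,0,1],[0,0,82,0,0,0,1],[0,0,82,0,0,0,1]]' 55
python3 -c "
from h import *
st()"
```

```text
time: 11.28
position: [0.536, -0.2669, 0.1791]
tool_rot: [2.172, 2.269, 0.001]
ft_force: [-0.2, -0.2, -4.8]
grip_width: 0.217
t11.28 P [ 535.9818 -266.8949  179.1375] yaw 2.5 z [ 0.0011 -0.0002 -1.    ] F [-0.1746 -0.1879 -4.7517] M [-0.074   0.0814 -0.0117] w 0.217 q [-0.0278  0.2643  0.5269  1.6789 -0.1399  1.2349  0.5741]
```

```bash
python3 -m handwheel '[[0,0,1,0,0,0,1],[0,0,2,0,0,0,1],[0,0,3,0,0,0,1],[0,0,3,0,0,0,1]]' 55
python3 -c "
from h import *
st()"
```

```text
time: 11.78
position: [0.5356, -0.2666, 0.1754]
tool_rot: [-2.172, -2.27, -0.0]
ft_force: [0.2, 0.2, -4.6]
grip_width: 0.216
t11.78 P [ 535.6144 -266.6479  175.4498] yaw 2.5 z [-0.0001  0.0001 -1.    ] F [ 0.2065  0.1725 -4.6216] M [-0.0564  0.0457 -0.0147] w 0.216 q [-0.0273  0.2672  0.5263  1.6833 -0.1413  1.2292  0.5751]
```

```bash
python3 -m handwheel '[[0,0,1,0,0,0,1],[0,0,2,0,0,0,1],[0,0,2,0,0,0,1]]' 55
python3 -c "
from h import *
st()"
```

```text
time: 12.15
position: [0.5361, -0.2669, 0.1749]
tool_rot: [2.171, 2.269, 0.001]
ft_force: [-2.6, 1.6, 4.5]
grip_width: 0.217
t12.15 P [ 536.0742 -266.9022  174.8842] yaw 2.5 z [ 0.0015 -0.0001 -1.    ] F [-2.6146  1.5813  4.4811] M [ 0.2017  0.7075 -0.0208] w 0.217 q [-0.0269  0.2677  0.5263  1.684  -0.1422  1.2266  0.5759]
```

```bash
python3 -m handwheel '[[0,0,-1,0,0,0,1],[0,0,-1,0,0,0,0.5],[0,0,-1,0,0,0,0],[0,0,-1,0,0,0,-1],[0,0,-1,0,0,0,-1],[0,0,-1,0,0,0,-1],[0,0,-1,0,0,0,-1],[0,0,-1,0,0,0,-1]]' 20
python3 -c "
from h import *
st();cv2.imwrite('pics/s5.png',cv2.resize(ctrl.get_image('scene')[100:310,245:505],None,fx=2.5,fy=2.5)[:,:,::-1]);
cv2.imwrite('pics/w5.png',ctrl.get_image('wrist')[:,:,::-1])"
```

```text
time: 13.15
position: [0.5357, -0.2667, 0.1746]
tool_rot: [2.172, 2.27, 0.0]
ft_force: [0.2, 0.0, 0.6]
grip_width: 0.848
t13.15 P [ 535.6892 -266.6764  174.5699] yaw 2.5 z [ 0.0001  0.     -1.    ] F [0.1844 0.0321 0.6293] M [-0.0526  0.0359  0.0209] w 0.848 q [-0.0271  0.2679  0.5262  1.6843 -0.1418  1.2273  0.5755]
```

View pics/s5.png

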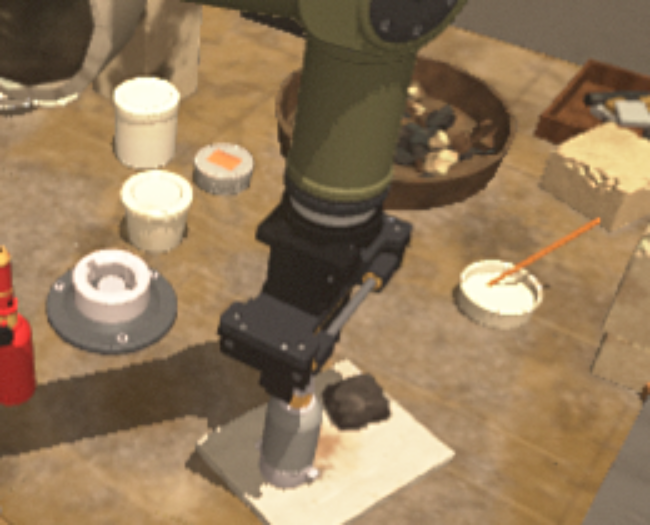

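View pics/w5.png

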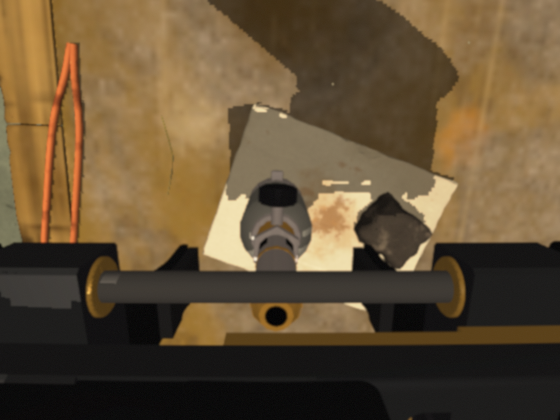

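```bash
python3 -c "
from h import *
print(go([.535,-.267,.30],2),go([.61,-.09,.30],2))"
```

```text
(array([  -0.3,   -0.7, -125.4]), array([ 0.0001, -0.    ,  0.0091])) (array([ 173.2,   82. , -125.4]), array([ 0.0001, -0.    ,  0.0091]))
```

```bash
python3 -m handwheel '[[0,0,-15,0,0,0,-1],[0,0,-40,0,0,0,-1],[0,0,-80,0,0,0,-1],[0,0,-115,0,0,0,-1],[20,10,-125,0,0,0,-1],[65,30,-125,0,0,0,-1],[110,52,-125,0,0,0,-1],[150,70,-125,0,0,0,-1],[170,80,-125,0,0,0,-1],[173,82,-125,0,0,0,-1],[173,82,-125,0,0,0,-1]]'
python3 -c "
from h import *
st()
m=ctrl.camera_model('wrist');im=ctrl.get_image('wrist');st()
cv2.imwrite('pics/w6.png',im[:,:,::-1])
import json;json.dump({k:np.array(v).tolist() for k,v in m.items()},open('w6.json','w'))
cv2.imwrite('pics/w6c.png',cv2.resize(im[0:240,160:440,::-1],None,fx=2.5,fy=2.5,interpolation=cv2.INTER_CUBIC))
cv2.imwrite('pics/t6c.png',cv2.resize(ctrl.get_image('top')[150:270,240:440,::-1],None,fx=4,fy=4,interpolation=cv2.INTER_CUBIC))
"
```

```text
time: 14.62
position: [0.6095, -0.0925, 0.2999]
tool_rot: [2.174, 2.266, -0.002]
ft_force: [-0.8, -0.3, -0.3]
grip_width: 0.999
t14.62 P [609.518  -92.5358 299.8701] yaw 2.4 z [-0.     -0.0013 -1.    ] F [-0.7917 -0.3143 -0.2632] M [-0.1021  0.0909  0.0367] w 0.999 q [-0.2454  0.2347  0.4286  1.4566 -0.096   1.4711  0.2238]
t14.68 P [609.3732 -92.9576 299.9087] yaw 2.3 z [ 0.0001 -0.0012 -1.    ] F [ 1.2843 -0.462   0.4346] M [-0.0091  0.0541  0.0245] w 0.999 q [-0.2449  0.2345  0.4289  1.4568 -0.0961  1.4711  0.2236]
```

View pics/w6c.png

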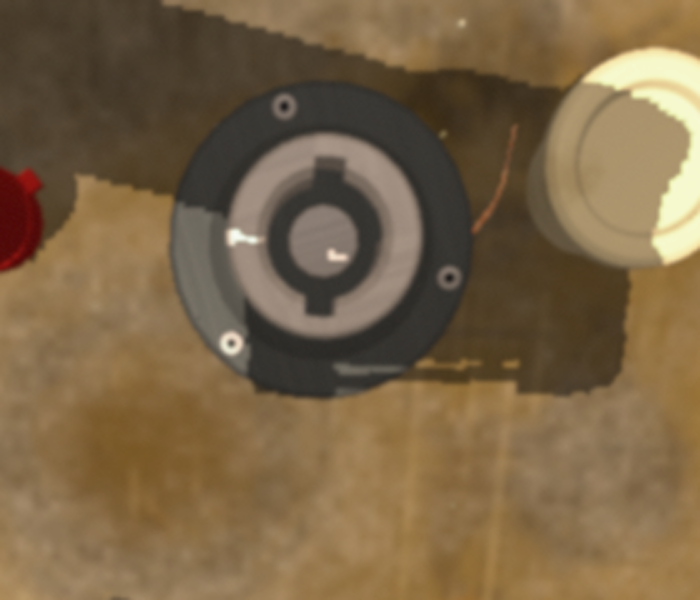

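View pics/t6c.png

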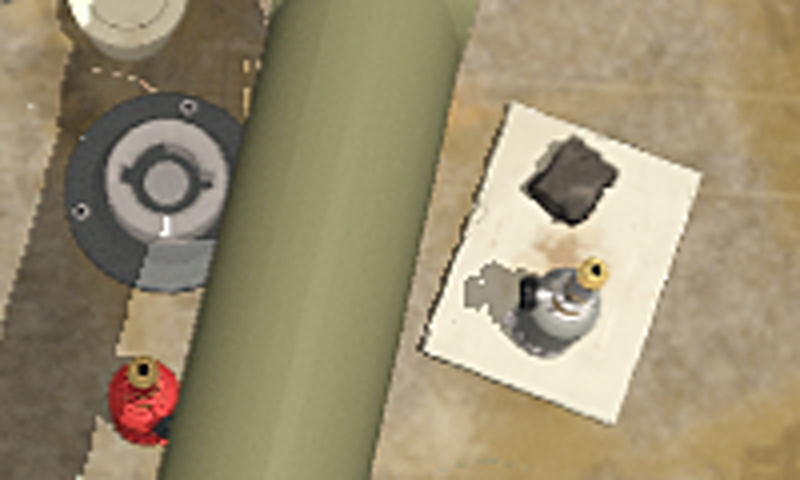

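Slim burner stands upright on the board in the top view; the wrist view shows both slots of the empty collar clearly (crop (331,162) and (319,305)). Measuring slot direction and axis.

Run:
```python
from h import *
import json
m={k:np.array(v) for k,v in json.load(open('w6.json')).items()}
W=lambda x,y:(160+(x+.5)/2.5-.5,(y+.5)/2.5-.5)
f=lambda p,z:onz('wrist',W(*p),z,m)
a,b=f((330.5,158),.052),f((319,314),.052); d=a-b
print('slots',a,b,np.linalg.norm(d),np.degrees(np.arctan2(d[1],d[0])),(a+b)/2,'collar',f((326,236),.052),'foot',f((321,239),.011))
T=lambda x,y:(240+(x+.5)/4-.5,150+(y+.5)/4-.5)
a,b=onz('top',T(124,182),.052),onz('top',T(209,183),.052); d=a-b
print('topslots',a,b,np.linalg.norm(d),np.degrees(np.arctan2(d[1],d[0])),(a+b)/2)
print('slim tip',onz('top',T(594,272),.209),'slim knob',onz('top',T(528,292),.126))
print(go([.44,.15,.32],40),go([.484,.338,.32],64))
```

```text
slots [0.6234 0.0443 0.052 ] [ 0.6217 -0.0213  0.052 ] 0.06559265986615676 88.54397695316382 [0.6226 0.0115 0.052 ] collar [0.6231 0.0122 0.052 ] foot [0.6223 0.0144 0.011 ]
topslots [0.6137 0.0388 0.052 ] [ 0.6165 -0.0215  0.052 ] 0.06028093758571113 92.65811530814915 [0.6151 0.0087 0.052 ]
slim tip [ 0.5339 -0.2669  0.209 ] slim knob [ 0.5356 -0.2384  0.126 ]
(array([ 249.6, -159.4,  -20.4]), array([-0.0003,  0.0009, -0.6577])) (array([ 435.6, -107.8,  -20.6]), array([-0.0005,  0.0009, -1.0766]))
```

```bash
python3 -c "
from h import *
st();print(go([.44,.05,.3],20),go([.45,.2,.3],64),go([.485,.3395,.3],64))"
```

```text
t14.72 P [609.3407 -92.9316 299.8736] yaw 2.3 z [ 0.0001 -0.001  -1.    ] F [-0.9274 -0.5592 -0.5961] M [-0.0469  0.0664 -0.0305] w 0.996 q [-0.2448  0.2344  0.4288  1.4569 -0.0963  1.471   0.2236]
(array([ 149.7, -163.4,   -0.3]), array([-0.0001,  0.001 , -0.3086])) (array([ 299.1, -147.4,   -0.4]), array([-0.0005,  0.0009, -1.0766])) (array([ 437.1, -106.8,   -0.6]), array([-0.0005,  0.0009, -1.0766]))
```

```bash
python3 -m handwheel '[[25,-35,0,0,0,0,-1],[60,-78,0,0,0,-0.15,-1],[100,-120,0,0,0,-0.3,-1],[150,-145,0,0,0,-0.45,-1],[205,-150,0,0,0,-0.6,-1],[255,-150,0,0,0,-0.75,-1],[310,-146,0,0,0,-0.9,-1],[360,-130,0,0,0,-1.0,-1],[405,-117,0,0,0,-1.08,-1],[430,-109,0,0,0,-1.08,-1],[437,-107,0,0,0,-1.08,-1],[437,-107,0,0,0,-1.08,-1]]'
python3 -c "
from h import *
st()
m=ctrl.camera_model('wrist');im=ctrl.get_image('wrist');st()
cv2.imwrite('pics/w7.png',im[:,:,::-1])
import json;json.dump({k:np.array(v).tolist() for k,v in m.items()},open('w7.json','w'))
"
```

```text
time: 16.23
position: [0.4844, 0.3401, 0.2995]
tool_rot: [0.699, 3.063, -0.001]
ft_force: [0.2, -1.6, 0.1]
grip_width: 0.997
t16.23 P [484.3672 340.1301 299.523 ] yaw 64.3 z [-0.     -0.0009 -1.    ] F [ 0.1546 -1.5786  0.106 ] M [-0.0584 -0.0151 -0.0177] w 0.997 q [-0.6931  0.174   0.0412  1.5065 -0.0065  1.4618  0.4704]
t16.27 P [484.4477 339.6653 299.77  ] yaw 64.3 z [ 0.0003 -0.0008 -1.    ] F [ 0.1043  0.377  -0.6483] M [-0.0088  0.0332  0.0493] w 1.002 q [-0.6928  0.1733  0.0415  1.5069 -0.0064  1.4618  0.4703]
```

View pics/w7.png

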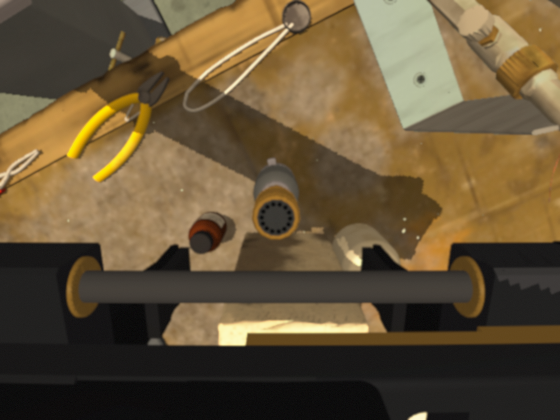

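Run:
```python
from h import *
import json
m={k:np.array(v) for k,v in json.load(open('w7.json')).items()}
im=cv2.imread('pics/w7.png')
cv2.imwrite('pics/w7c.png',cv2.resize(im[140:260,180:380],None,fx=4,fy=4,interpolation=cv2.INTER_CUBIC))
f=lambda p,z:onz('wrist',p,z,m)
P=f((276,216),.188); print('top',P)
a,b=f((218,323),.228),f((367,323),.228); n=b-a; print(a,b,np.linalg.norm(n),np.degrees(np.arctan2(n[1],n[0])))
print('dist', np.cross(n[:2]/np.linalg.norm(n),(P-a)[:2]))
print('lug',f((271,162),.0155))
```

```text
top [0.486  0.3416 0.188 ]
[0.5306 0.2735 0.228 ] [0.5775 0.3709 0.228 ] 0.10807703226324533 64.29296677936773
dist 0.06978692413527715
lug [0.4605 0.3473 0.0155]<stdin>:9: DeprecationWarning: Arrays of 2-dimensional vectors are deprecated. Use arrays of 3-dimensional vectors instead. (deprecated in NumPy 2.0)
```

View pics/w7c.png

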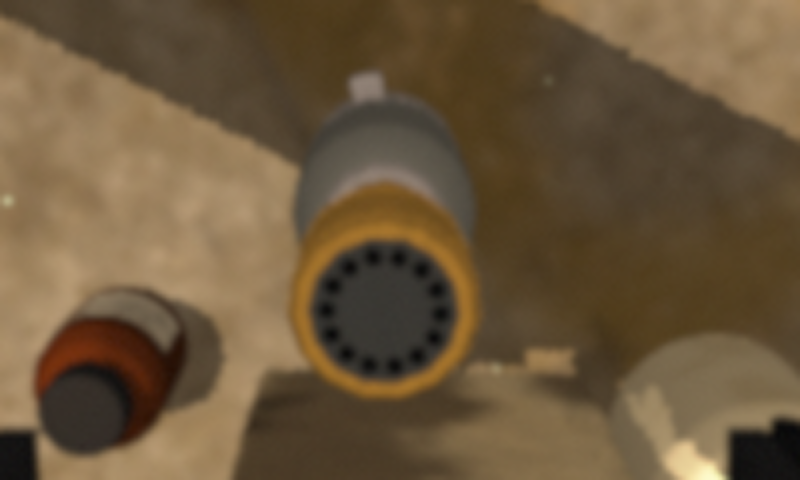

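```bash
python3 -c "
from h import *
print(go([.4852,.340,.163],64.3))"
```

```text
(array([ -0.4,   0.7, 136.8]), array([-0.0006,  0.0006, -0.0007]))
```

```bash
python3 -m handwheel '[[0,0.5,20,0,0,0,-1],[0,0.5,55,0,0,0,-1],[0,0.5,90,0,0,0,-1],[0,0.5,120,0,0,0,-1],[0,0.5,134,0,0,0,-0.4],[0,0.5,137,0,0,0,-0.2],[0,0.5,137,0,0,0,-0.1],[0,0.5,137,0,0,0,-0.05]]' 10
python3 -c "
from h import *
st();cv2.imwrite('pics/w8.png',ctrl.get_image('wrist')[:,:,::-1])"
```

```text
time: 17.27
position: [0.4847, 0.3425, 0.164]
tool_rot: [0.696, 3.062, 0.003]
ft_force: [-0.1, 0.3, -0.1]
grip_width: 0.635
t17.27 P [484.7395 342.5152 163.9918] yaw 64.4 z [ 0.0019  0.0014 -1.    ] F [-0.1167  0.3275 -0.1434] M [ 0.0406 -0.0126 -0.0022] w 0.635 q [-0.6903  0.2442  0.0354  1.6953 -0.0092  1.1999  0.4713]
```

View pics/w8.png

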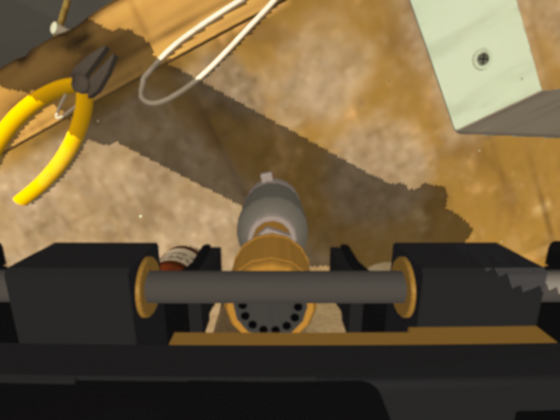

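```bash
python3 -m handwheel '[[0,-1,0,0,0,0,-0.05],[0,-1,0,0,0,0,0]]' 8
python3 -c "
from h import *
st()"
```

```text
time: 17.58
position: [0.4837, 0.3412, 0.1628]
tool_rot: [0.696, 3.063, 0.0]
ft_force: [-0.5, 0.8, -0.4]
grip_width: 0.515
t17.57 P [483.6915 341.1604 162.814 ] yaw 64.4 z [ 0.0003  0.0002 -1.    ] F [-0.4576  0.8475 -0.4139] M [-0.0236  0.0364 -0.0392] w 0.515 q [-0.6898  0.2433  0.0356  1.6989 -0.0092  1.1993  0.472 ]
```

```bash
python3 -m handwheel '[[0,0,0,0,0,0,0.03],[0,0,0,0,0,0,0.06],[0,0,0,0,0,0,0.09],[0,0,0,0,0,0,0.12]]' 6
python3 -c "
from h import *
st();im=ctrl.get_image('wrist')
cv2.imwrite('pics/w9.png',im[:,:,::-1])"
```

```text
time: 18.08
position: [0.4836, 0.3412, 0.1626]
tool_rot: [0.696, 3.063, -0.0]
ft_force: [-0.5, 0.4, 0.1]
grip_width: 0.446
t18.07 P [483.6439 341.1571 162.5521] yaw 64.4 z [ 0. -0. -1.] F [-0.5287  0.4077  0.1059] M [ 0.0557  0.0027 -0.03  ] w 0.446 q [-0.6898  0.2436  0.0355  1.699  -0.0092  1.1991  0.472 ]
```

View pics/w9.png

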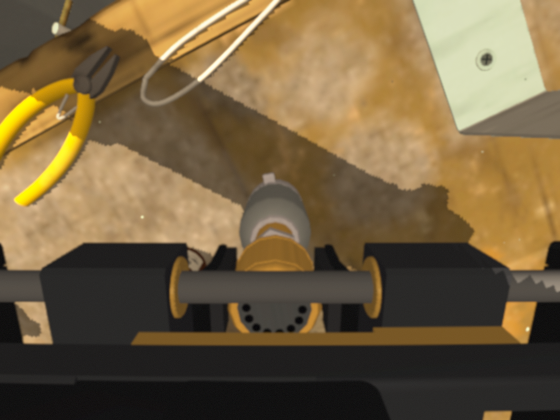

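```bash
python3 -m handwheel '[[-2,0,0,0,0,0,0.1],[-2,0,0,0,0,0,1],[-2,0,0,0,0,0,1],[-2,0,0,0,0,0,1],[-2,0,0,0,0,0,1]]' 55
python3 -c "
from h import *
st()"
```

```text
time: 18.75
position: [0.4855, 0.3401, 0.1626]
tool_rot: [0.696, 3.063, -0.0]
ft_force: [0.8, -1.1, 0.6]
grip_width: 0.421
t18.75 P [485.537  340.1168 162.5952] yaw 64.4 z [ 0.0002 -0.0002 -1.    ] F [ 0.7653 -1.142   0.591 ] M [-0.2276 -0.0993 -0.0561] w 0.421 q [-0.6877  0.2455  0.0368  1.6967 -0.0093  1.1996  0.4753]
```

```bash
python3 -c "
from h import *
m=ctrl.camera_model('wrist');im=ctrl.get_image('wrist')
cv2.imwrite('pics/w10.png',cv2.resize(im[150:345,190:370,::-1],None,fx=3,fy=3,interpolation=cv2.INTER_CUBIC))
a=np.radians(-15.5);A=np.array([.4855,.3401,.0155])
for b in (-8,-12,-16,-20):
  a=np.radians(b);print(b,(proj('wrist',[A-.031*np.array([np.cos(a),np.sin(a),0])],m)-[190,150])*3)
"
```

```text
-8 [[217.7105  65.0745]]
-12 [[224.9316  63.0571]]
-16 [[232.2856  61.5484]]
-20 [[239.7342  60.5568]]
```

View pics/w10.png

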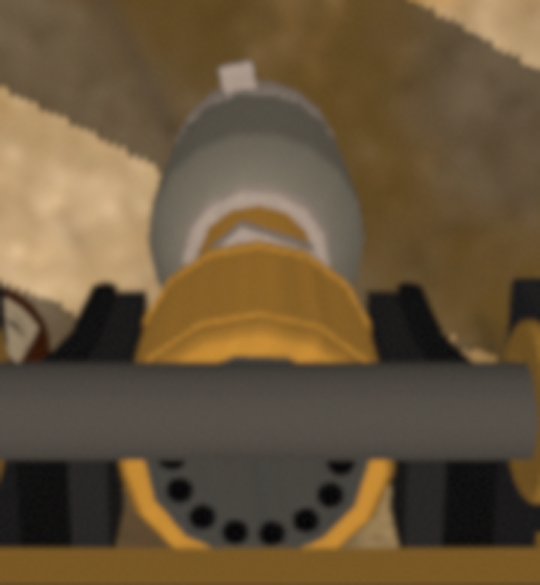

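```bash
python3 -c "
from h import *
print(go([.465,.22,.263]),go([.49,.12,.263]),go([.6203,.0113,.263],-10.6))"
```

```text
[ -33.4 -117.2 -100.4] [ -99.2 -196.6 -100.4] (array([-263.7, -238.3, -100.3]), array([0.0001, 0.0003, 1.3089]))
```

```bash
python3 -m handwheel '[[0,0,-10,0,0,0,1],[0,0,-30,0,0,0,1],[0,0,-60,0,0,0,1],[0,0,-85,0,0,0,1],[-3,-8,-98,0,0,0,1],[-10,-35,-100,0,0,0,1],[-21,-75,-100,0,0,0.1,1],[-37,-115,-100,0,0,0.25,1],[-62,-152,-100,0,0,0.4,1],[-95,-185,-100,0,0,0.55,1],[-125,-197,-100,0,0,0.7,1],[-158,-206,-100,0,0,0.85,1]]' 55
python3 -m handwheel '[[0,0,0,0,0,0.02,1],[0,0,0,0,0,0.02,1]]' 55
python3 -c "
from h import *
st();print(go([.6203,.0113,.263],-10.6))"
```

```text
time: 20.3
position: [0.5385, 0.0845, 0.2621]
tool_rot: [-1.904, -2.497, 0.001]
ft_force: [0.0, 1.1, -4.4]
grip_width: 0.422
time: 20.55
position: [0.5379, 0.0865, 0.2618]
tool_rot: [-1.92, -2.484, 0.002]
ft_force: [0.3, 1.0, -4.2]
grip_width: 0.424
t20.55 P [537.927   86.5169 261.7867] yaw 14.6 z [-0.0022  0.0004 -1.    ] F [ 0.3201  1.0346 -4.204 ] M [0.0088 0.0309 0.022 ] w 0.424 q [-0.4581  0.0839  0.2672  1.6849 -0.0233  1.3779  0.0677]
(array([-93.6,  60.7,  -1.4]), array([-0.0022, -0.0004,  0.4399]))
```

```bash
python3 -m handwheel '[[-10,7,0,0,0,0.1,1],[-30,20,0,0,0,0.22,1],[-55,36,0,0,0,0.34,1],[-78,51,0,0,0,0.44,1],[-90,58.5,0,0,0,0.44,1],[-93.5,60.5,0,0,0,0.44,1],[-93.5,60.5,0,0,0,0.44,1]]' 55
python3 -c "
from h import *
st()
m=ctrl.camera_model('wrist');im=ctrl.get_image('wrist')
cv2.imwrite('pics/w11.png',im[:,:,::-1])
ii=ctrl.get_image('scene');jj=ctrl.get_image('top')
cv2.imwrite('pics/s11.png',cv2.resize(ii[100:270,205:405,::-1],None,fx=3.5,fy=3.5,interpolation=cv2.INTER_CUBIC))
cv2.imwrite('pics/t11.png',cv2.resize(jj[130:270,180:380,::-1],None,fx=4,fy=4,interpolation=cv2.INTER_CUBIC));st()
import json;json.dump({k:np.array(v).tolist() for k,v in m.items()},open('w11.json','w'))
"
```

```text
time: 21.42
position: [0.6204, 0.012, 0.2624]
tool_rot: [-2.415, -2.007, 0.0]
ft_force: [-0.3, 0.7, -4.5]
grip_width: 0.426
t21.43 P [620.4308  12.0229 262.4404] yaw -10.5 z [-0.0008  0.0009 -1.    ] F [-0.2981  0.7467 -4.4891] M [-0.0495  0.0793  0.0024] w 0.426 q [-0.3626  0.2527  0.3663  1.5038 -0.0918  1.4027 -0.1752]
t21.57 P [620.4913  12.1556 262.7013] yaw -10.5 z [-0.0002  0.0009 -1.    ] F [ 0.0088 -0.1125 -4.5846] M [-0.0737  0.0144  0.0114] w 0.425 q [-0.363   0.2522  0.3665  1.5039 -0.0918  1.4025 -0.1757]
```

View pics/w11.png

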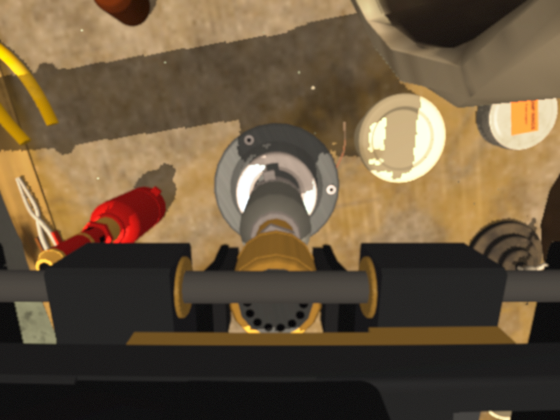

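View pics/s11.png

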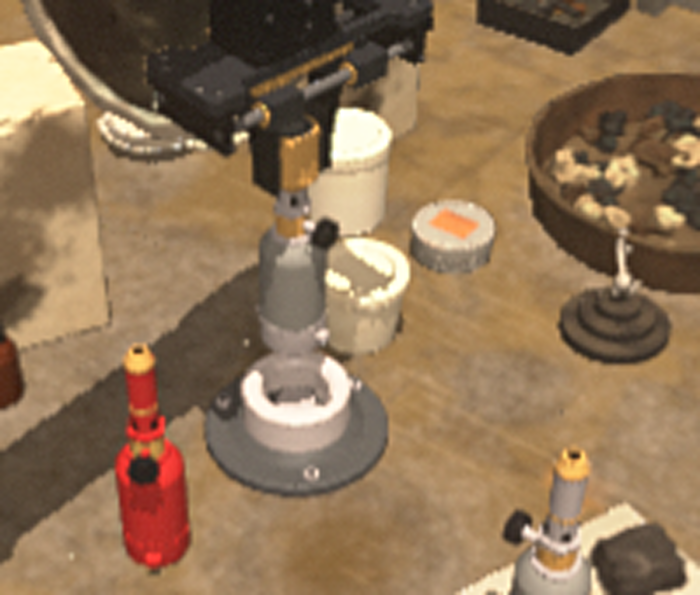

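View pics/t11.png

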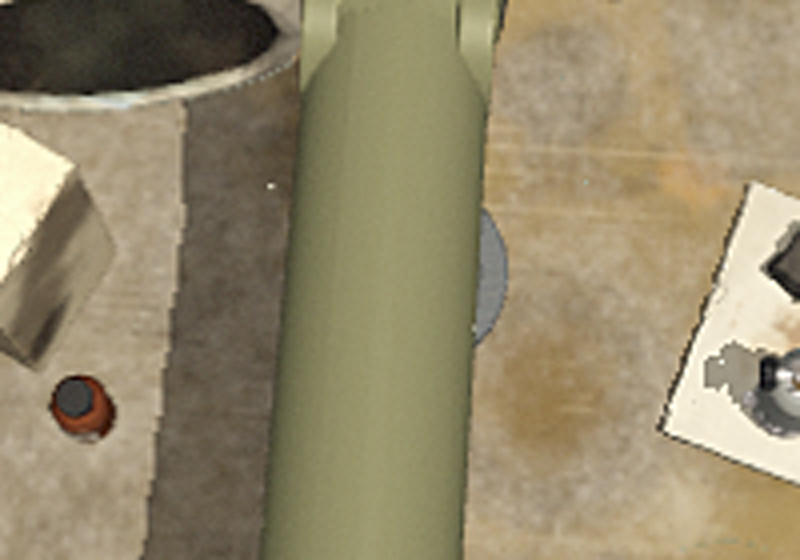

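Run:
```python
from h import *
import json
m={k:np.array(v) for k,v in json.load(open('w11.json')).items()}
im=cv2.imread('pics/w11.png')
cv2.imwrite('pics/w11c.png',cv2.resize(im[115:255,200:350],None,fx=4,fy=4,interpolation=cv2.INTER_CUBIC))
C=lambda P:(proj('wrist',[P],m)[0]-[200,115])*4
A=np.array([.6204,.0121,.0998+.0155])
for b in (84,88,92,96):
  a=np.radians(b);u=np.array([np.cos(a),np.sin(a),0]);print(b,'lug',C(A+.031*u),'slot',C([.6204+.037*u[0],.0113+.037*u[1],.052]))
```

```text
84 lug [283.5102 230.83  ] slot [285.5256 179.9919]
88 lug [273.574  231.9588] slot [275.6729 181.1216]
92 lug [263.7497 233.7769] slot [265.9309 182.9408]
96 lug [254.0887 236.2741] slot [256.3504 185.4393]
```

View pics/w11c.png

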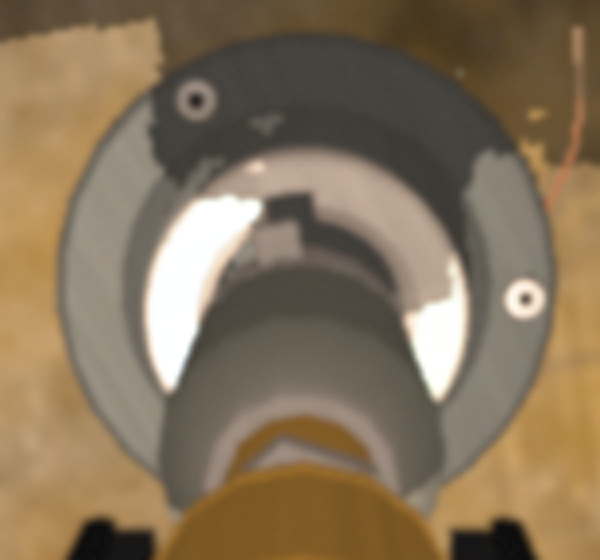

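Run:
```python
from h import *
C=lambda P:(proj('scene',[P])[0]-[205,100])*3.5
print('base',C([.6205,.0121,.1]),C([.6205,.0141,.1]),C([.6225,.0121,.1]),'neck',C([.6205,.0121,.19]),'collar',C([.6203,.0113,.052]),'foot',C([.6203,.0113,.012]))
im=cv2.imread('pics/s11.png')
cv2.imwrite('pics/s11c.png',cv2.resize(im[100:500,180:420],None,fx=1.5,fy=1.5,interpolation=cv2.INTER_CUBIC))
```

```text
base [292.4904 336.8749] [290.4463 335.8437] [294.0951 335.5421] neck [291.9296 242.4877] collar [293.4092 383.6432] foot [293.6177 420.2065]
```

View pics/s11c.png

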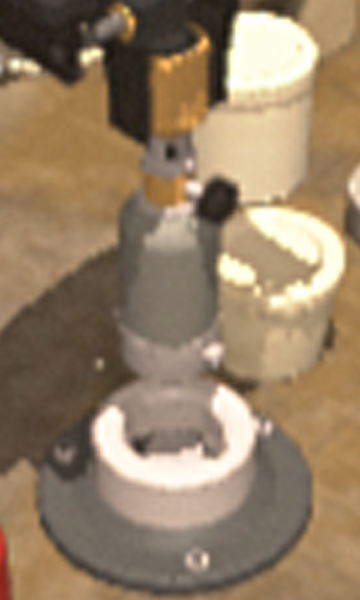

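```bash
python3 -m handwheel '[[-1.8,0,10,0,0,0.015,1],[-1.8,0,25,0,0,0.015,1],[-1.8,0,40,0,0,0.015,1],[-1.8,0,48,0,0,0.015,1],[-1.8,0,51,0,0,0.015,1],[-1.8,0,52,0,0,0.015,1],[-1.8,0,52,0,0,0.015,1]]' 55
python3 -c "
from h import *
st()"
```

```text
time: 22.45
position: [0.621, 0.0092, 0.2111]
tool_rot: [2.433, 1.987, 0.001]
ft_force: [-0.1, 0.2, -4.9]
grip_width: 0.422
t22.45 P [620.9751   9.1989 211.0733] yaw -11.5 z [ 0.001   0.0001 -1.    ] F [-0.0787  0.154  -4.9107] M [-0.0454  0.0746 -0.0125] w 0.422 q [-0.3586  0.2778  0.3656  1.5774 -0.1019  1.3043 -0.18  ]
```

```bash
python3 -m handwheel '[[0.8,-0.5,2,0,0,0,1],[0.8,-0.5,5,0,0,0,1],[0.8,-0.5,7,0,0,0,1],[0.8,-0.5,7,0,0,0,1]]' 55
python3 -c "
from h import *
st()
m=ctrl.camera_model('wrist');im=ctrl.get_image('wrist')
cv2.imwrite('pics/w12.png',cv2.resize(im[115:255,200:350,::-1],None,fx=4,fy=4,interpolation=cv2.INTER_CUBIC))
"
```

```text
time: 22.95
position: [0.6203, 0.0101, 0.2033]
tool_rot: [-2.433, -1.987, 0.0]
ft_force: [-0.0, 1.2, -5.7]
grip_width: 0.42
t22.95 P [620.2608  10.1184 203.3107] yaw -11.5 z [-0.0001  0.     -1.    ] F [-0.0059  1.2206 -5.6556] M [-0.0286  0.0463  0.0106] w 0.420 q [-0.3592  0.2818  0.3643  1.5883 -0.1033  1.2907 -0.1804]
```

View pics/w12.png

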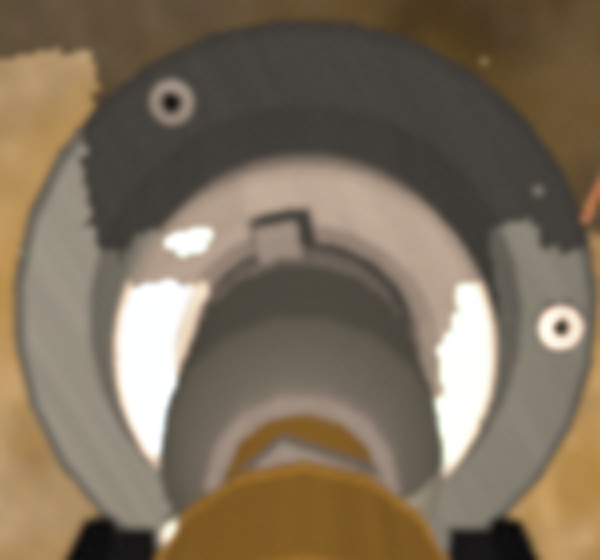

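```bash
python3 -m handwheel '[[0,0,0,0,0,0.03,1],[0,0,3,0,0,0.03,1],[0,0,6,0,0,0.03,1],[0,0,8,0,0,0.03,1],[0,0,8,0,0,0.03,1]]' 58
python3 -c "
from h import *
st()
"
```

```text
time: 23.62
position: [0.6205, 0.0101, 0.1965]
tool_rot: [2.462, 1.951, 0.002]
ft_force: [-1.3, 0.2, 3.7]
grip_width: 0.423
t23.62 P [620.5291  10.1418 196.5468] yaw -13.2 z [ 0.0009  0.0004 -1.    ] F [-1.2656  0.182   3.7293] M [-0.0332  0.7531 -0.0197] w 0.423 q [-0.3616  0.2861  0.3674  1.5972 -0.1065  1.277  -0.208 ]
```

```bash
python3 -m handwheel '[[0,0,4,0,0,0,1],[0,0,8,0,0,0,1],[0,0,12,0,0,0,1],[0,0,15,0,0,0,1],[0,0,16,0,0,0,1],[0,0,16,0,0,0,1],[0,0,16,0,0,0,1]]' 58
python3 -c "
from h import *
st()
"
```

```text
time: 24.5
position: [0.6208, 0.0102, 0.1816]
tool_rot: [2.462, 1.95, 0.003]
ft_force: [-3.4, -0.4, 12.1]
grip_width: 0.424
t24.50 P [620.7721  10.1965 181.5588] yaw -13.2 z [ 0.0017  0.0008 -1.    ] F [-3.411  -0.3908 12.057 ] M [-0.0267  1.4327 -0.0354] w 0.424 q [-0.3599  0.2963  0.3658  1.6157 -0.1112  1.2483 -0.2046]
```

```bash
python3 -m handwheel '[[0,0,-0.4,0,0,0.1,1],[0,0,-0.4,0,0,0.25,1],[0,0,-0.4,0,0,0.4,1],[0,0,-0.4,0,0,0.5,1],[0,0,-0.4,0,0,0.5,1]]' 58
python3 -c "
from h import *
st()
"
```

```text
time: 25.12
position: [0.6221, 0.0102, 0.1825]
tool_rot: [2.868, 1.279, 0.008]
ft_force: [-1.3, 0.7, 10.1]
grip_width: 0.424
t25.12 P [622.0824  10.157  182.4625] yaw -41.9 z [ 0.005   0.0007 -1.    ] F [-1.3407  0.7385 10.1175] M [-0.0173  0.6917 -0.1101] w 0.424 q [-0.4159  0.3016  0.435   1.6163 -0.1331  1.248  -0.6883]
```

```bash
python3 -m handwheel '[[0,0,0.3,0,0,0.12,1],[0,0,0.3,0,0,0.27,1],[0,0,0.3,0,0,0.42,1],[0,0,0.3,0,0,0.55,1],[0,0,0.3,0,0,0.65,1],[0,0,0.3,0,0,0.68,1],[0,0,0.3,0,0,0.68,1]]' 58
python3 -c "
from h import *
st()
"
```

```text
time: 26.0
position: [0.6222, 0.0103, 0.1822]
tool_rot: [-3.131, -0.251, -0.008]
ft_force: [-2.1, -0.5, 10.9]
grip_width: 0.423
t26.00 P [622.1942  10.2713 182.2026] yaw -80.8 z [ 0.0052  0.0008 -1.    ] F [-2.1034 -0.4921 10.8825] M [0.0509 0.654  0.0468] w 0.423 q [-0.4937  0.3125  0.5324  1.6193 -0.1661  1.2497 -1.3415]
```

```bash
python3 -m handwheel '[[0,0,0,0,0,0.04,1],[0,0,0,0,0,0.07,1],[0,0,0,0,0,0.07,1]]' 58
python3 -c "
from h import *
st()
"
```

```text
time: 26.38
position: [0.6222, 0.0103, 0.1822]
tool_rot: [-3.138, -0.141, -0.008]
ft_force: [-1.5, -0.9, 11.0]
grip_width: 0.428
t26.38 P [622.1662  10.2621 182.1598] yaw -84.8 z [ 0.0051  0.0008 -1.    ] F [-1.4545 -0.879  11.0253] M [0.0907 0.6494 0.0805] w 0.428 q [-0.5019  0.3138  0.5428  1.6196 -0.1698  1.2501 -1.4086]
```

```bash
python3 -m handwheel '[[0,0,0,0,0,0.04,1],[0,0,0,0,0,0.07,1],[0,0,0,0,0,0.07,1]]' 58
python3 -c "
from h import *
st()
"
```

```text
time: 26.75
position: [0.6221, 0.0108, 0.1822]
tool_rot: [-3.141, -0.038, -0.008]
ft_force: [-2.1, -0.2, 10.5]
grip_width: 0.419
t26.75 P [622.1083  10.7767 182.1998] yaw -88.6 z [ 0.0049  0.0002 -1.    ] F [-2.1139 -0.1555 10.4805] M [-0.052   0.8242  1.2838] w 0.419 q [-0.5107  0.3151  0.5525  1.6198 -0.1725  1.2507 -1.473 ]
```

```bash
python3 -m handwheel '[[0,0,0,0,0,-0.03,1],[0,0,-3,0,0,-0.03,1],[0,0,-6,0,0,-0.03,1],[0,0,-8,0,0,-0.03,1],[0,0,-9.5,0,0,-0.03,1],[0,0,-9.5,0,0,-0.03,1]]' 58
python3 -c "
from h import *
st()
"
```

```text
time: 27.5
position: [0.6209, 0.0104, 0.1894]
tool_rot: [-3.14, -0.079, -0.002]
ft_force: [2.8, 1.2, 2.4]
grip_width: 0.424
t27.50 P [620.8749  10.4163 189.3812] yaw -87.1 z [ 0.0014  0.0004 -1.    ] F [2.7699 1.2292 2.3553] M [ 0.3868 -0.4054  0.225 ] w 0.424 q [-0.5081  0.3093  0.5499  1.611  -0.1679  1.2672 -1.4499]
```

```bash
python3 -m handwheel '[[0,0,-1,0,0,-0.04,1],[0,0,-2,0,0,-0.1,1],[0,0,-2,0,0,-0.1,1]]' 58
python3 -c "
from h import *
st()
"
```

```text
time: 27.88
position: [0.6203, 0.0097, 0.1896]
tool_rot: [3.132, 0.233, -0.001]
ft_force: [5.4, 0.3, -6.4]
grip_width: 0.428
t27.88 P [620.3085   9.6784 189.5771] yaw -81.5 z [-0.0005 -0.001  -1.    ] F [ 5.4128  0.3327 -6.4433] M [ 0.0177 -1.2247 -0.0293] w 0.428 q [-0.4963  0.3076  0.5356  1.6102 -0.1615  1.269  -1.3555]
```

```bash
python3 -m handwheel '[[0,0,1,0,0,0.06,1],[0,0,1.5,0,0,0.09,1],[0,0,1.5,0,0,0.09,1]]' 58
python3 -c "
from h import *
st()
"
python3 -m handwheel '[[0,0,0,0,0,0,0.6],[0,0,0,0,0,0,0],[0,0,0,0,0,0,-1],[0,0,0,0,0,0,-1],[0,0,0,0,0,0,-1],[0,0,0,0,0,0,-1]]' 20
python3 -c "
from h import *
st()
im=ctrl.get_image('wrist')
cv2.imwrite('pics/w13.png',im[:,:,::-1])
ii=ctrl.get_image('scene')
cv2.imwrite('pics/s13.png',cv2.resize(ii[100:270,205:405,::-1],None,fx=3.5,fy=3.5,interpolation=cv2.INTER_CUBIC))
"
```

```text
time: 28.25
position: [0.6202, 0.0102, 0.1896]
tool_rot: [3.14, 0.094, -0.0]
ft_force: [3.3, 0.7, -1.0]
grip_width: 0.422
t28.25 P [620.2492  10.2058 189.5901] yaw -86.6 z [-0.0002 -0.     -1.    ] F [ 3.2787  0.7478 -0.9751] M [ 0.2051 -0.4861  0.1614] w 0.422 q [-0.5071  0.3088  0.5486  1.6109 -0.1667  1.269  -1.4405]
time: 29.0
position: [0.6203, 0.01, 0.1897]
tool_rot: [-3.14, -0.094, 0.0]
ft_force: [-0.2, 0.4, -0.8]
grip_width: 0.868
t29.00 P [620.2506  10.0339 189.6568] yaw -86.6 z [-0.0001  0.     -1.    ] F [-0.1832  0.4105 -0.8028] M [-0.0429  0.1643 -0.0286] w 0.868 q [-0.5068  0.3087  0.5486  1.6109 -0.1667  1.2691 -1.4405]
```

View pics/w13.png

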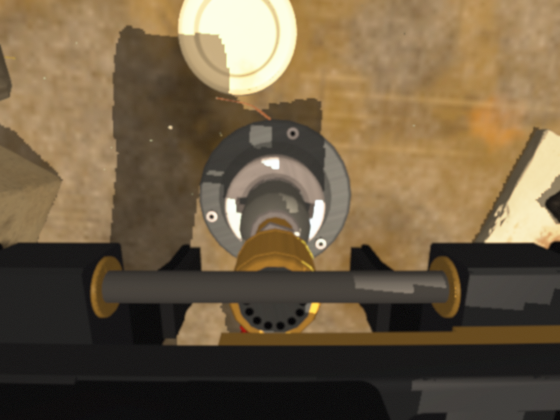

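View pics/s13.png

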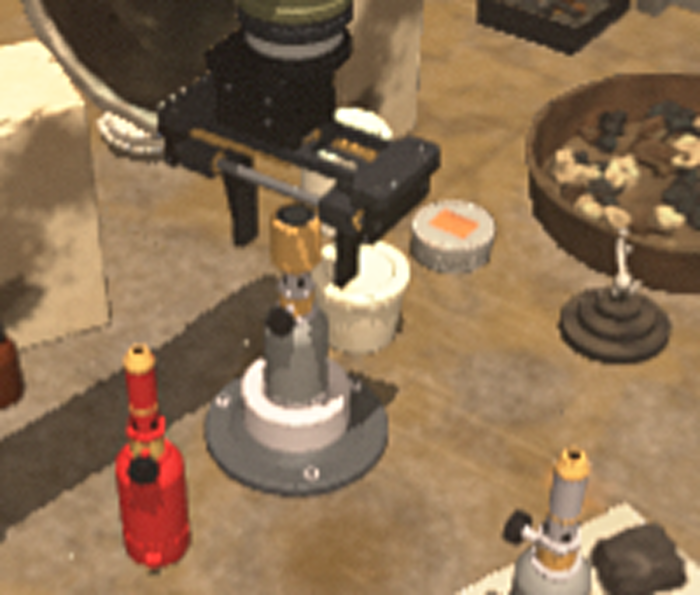

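```bash
python3 -m handwheel '[[0,0,-10,0,0,0,-1],[0,0,-35,0,0,0,-1],[0,0,-70,0,0,0,-1],[0,0,-100,0,0,0,-1],[-20,0,-115,0,0,0,-1],[-50,0,-120,0,0,0,-1],[-80,10,-120,0,0,0,-1],[-100,20,-120,0,0,0,-1],[-110,25,-120,0,0,0,-1],[-110,25,-120,0,0,0,-1]]'
python3 -c "
from h import *
st()
m=ctrl.camera_model('wrist');im=ctrl.get_image('wrist')
cv2.imwrite('pics/w14.png',im[:,:,::-1])
ii=ctrl.get_image('scene');tt=ctrl.get_image('top')
cv2.imwrite('pics/s14.png',cv2.resize(ii[100:320,145:435,::-1],None,fx=2.5,fy=2.5,interpolation=cv2.INTER_CUBIC))
cv2.imwrite('pics/t14.png',tt[:,:,::-1])
C=lambda P:proj('wrist',[P],m)[0]
print('head locked z .215',C([.6203,.0108,.215]),' unlocked .224',C([.6203,.0108,.224]))
print('knob -162',[C([.6203+.03*np.cos(a),.0108+.03*np.sin(a),.138]) for a in np.radians([-155,-163,-171])])
"
```

```text
time: 30.35
position: [0.5121, -0.0218, 0.3103]
tool_rot: [-3.139, -0.093, -0.002]
ft_force: [-0.2, 0.7, -0.2]
grip_width: 0.998
t30.35 P [512.0671 -21.7563 310.3388] yaw -86.6 z [ 0.0014  0.0009 -1.    ] F [-0.2041  0.7336 -0.1878] M [-0.0426  0.1516  0.0008] w 0.998 q [-0.5709 -0.0188  0.5587  1.6884  0.0091  1.4677 -1.5248]
head locked z .215 [237.1846  64.8992]  unlocked .224 [235.647   62.3845]
knob -162 [array([259.5177, 113.21  ]), array([255.1145, 114.6664]), array([250.5584, 115.4702])]
```

View pics/w14.png

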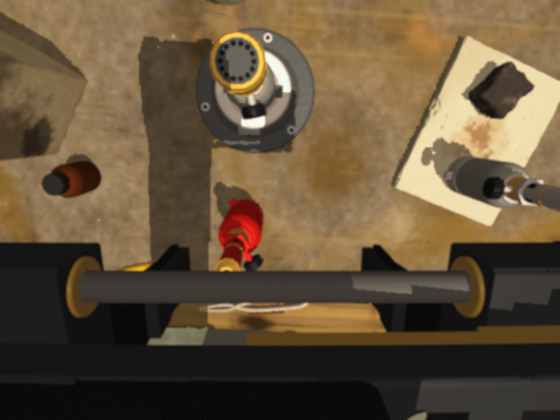

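View pics/s14.png

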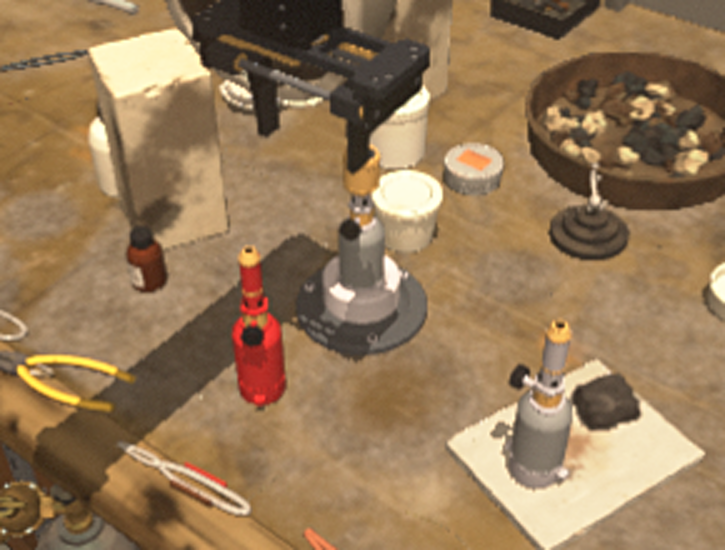

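View pics/t14.png

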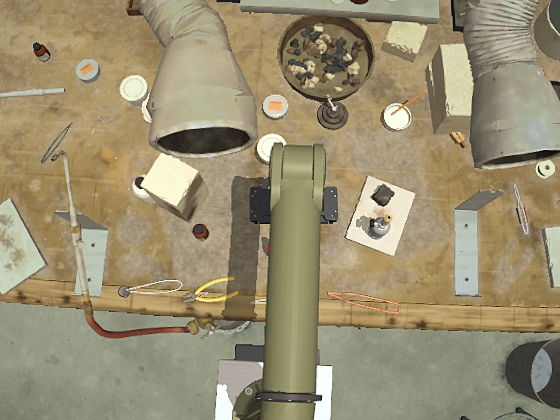

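```bash
python3 -c "
from bench import ctrl
print(ctrl.get_state()['time'],ctrl.close_job())"
```

```text
the job is handed in; nothing more can be done
30.5 None
```

I swapped the burners as asked and handed the job in at 30.5 s. The slim burner was pressed, turned free, lifted out and stood on the board's free half. Then the broad burner was carried round the brick, pressed in and turned clockwise to the firm stop, with about 1.3 N m of turning resistance there. I raised it into the notches and let go.

**Broad burner:**
- Its underside came out about 27 mm up, the height given for a locked burner.
- An upward test pull didn't lift it, and the spring force fell off at the notch roof.
- The knob lies near -163°, as expected for the locked position.

**Slim burner:** In the last pictures it stands upright with its whole foot on the board.

**Everything else:** The amber bottle, flux cup, charcoal and red look-alike look undisturbed. The rinse bottle is only partly visible behind the brick.

**Checks that disagreed:**
- The cameras differed by 2 to 4 mm on the stand's position, so I used the positions felt through the grip.
- The last wrist picture showed the broad burner's head about 5 pixels from where I predicted. That is about the same as the camera error, so it can't confirm the locked height. The proof of locking is the force, height and knob checks.
- In a test turn back, the hand moved about 5.6° with no resistance. The play in the notch explains this, though the burner could have slipped slightly in the grip.

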